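# Put the filled chocolate moulds into the locked setting case

## Robot

A 6-joint arm with a two-finger parallel gripper is mounted at the origin on the work surface. World frame = base frame: x ahead of the robot, y to its left, z up, the work surface at z = 0. Lengths are in mm, angles in degrees, forces in N, time in s.
With the tool pointing down it reaches from about 300 to 850 mm from the base axis. Payload 4.2 kg.
Tool frame: the origin (TCP) lies on the centre line of the jaws, within the pads' length; the fingertips stand 8 mm ahead of it and the grasp point (between the pads) lies 11 mm behind it; z points along the fingers, y is the line along which they close (so a half turn about z gives the same grasp; the last joint's range is limited). The gripper opens to 91 mm and grips with 3 to 60 N. Pads are 32 mm wide; open, the fingers measure 118 mm over their backs; the gripper's body (76 mm by 178 mm) begins 60 mm behind the grasp point.
Start: joints at [-66.692, 18.312, 89.639, -0, 72.044, -1.146], TCP at [238.032, -523.434, 221.976] pointing down, gripper open.
Joint ranges: [-177.97, 177.97], [-48.28, 115.42], [12.27, 149.76], [-77.06, 257.06], [2.81, 150.46], [-146.56, 146.56]. Speed limits (degrees/s): [147.25, 147.25, 180, 180, 180, 180].

## Interface

Orientations are given as [roll, pitch, yaw] about the fixed x, y, z axes, in that order (R = Rz(yaw) Ry(pitch) Rx(roll)).
In Python, from workcell import telemetry, eyes, ticket gives the robot as it stands. The module is installed in compiled form; this text tells all that it offers.
- The arm moves only by the shell command python3 -m crank 'ROWS' [OPENING] [FORCE]. ROWS is JSON, a list of rows, each an object of numbers: "dx", "dy", "dz": the shift along the world's x, y, z normalised to -1 to 1, where 1 is 80 cm; "yaw": the turn about the world's z normalised to -1 to 1, where 1 is 5 degrees. A call has 1 to 10 rows; each row shifts and turns the commanded pose from where the row before left it; what a row does not reach is not made up. A row lasts 1/8 s, in which the tool goes at most 62.5 mm and 10.7 degrees, less where a joint would pass 70% of its speed; a pose out of reach is approached as far as the arm can. A call with a number of a shift or a turn outside -1 to 1 is refused whole. A call with a gripper value outside its range is refused whole. OPENING is the opening, from 0 (shut) to 1 (fully open), set as the call begins (- or left out, the last holds). The fingers move at their own pace and stop on an object; FORCE is the grip in N (left out, the last holds). Time passes only in rows, so rows that do not move let the fingers close. It gives the time, the measured TCP pose, the force, the opening and the grip force at its end, in the units of the state.
- telemetry.state(): the state, without advancing time (a new reading comes with each control period).
- eyes.grab_frame(name): name is "scene" or "top" or "wrist"; returns the picture (420x560x3 uint8, red, green, blue); there is no depth.
- eyes.calibration(name): a dict with "camera_matrix" (3x3 intrinsics, pixels), "world_from_camera" (4x4, takes a point from camera to world coordinates). Camera axes: x right, y down, z forward; pixel columns grow to the right and rows downward; lengths in mm; the calibration is good to about 2 mm. The wrist camera is an equidistant fisheye: a pixel r from the principal point sees the ray r / f radians off the axis. A picture is of the moment at which its call begins: read the wrist's pose just before it. calibration takes no time and is no camera call; for the wrist camera it gives the pose at the moment of the call.
- ticket.job_done(): hands the job in; it is judged then, once.
The state is a dict: "time_s": time; "qpos": joint angles; "qvel": joint speeds; "effort": joint torques, N m; "ee_pos": TCP position; "ee_rot": TCP orientation; "force": force on the tool from outside, world axes, zero at the start; "torque": the same for the moment, N m; "gripper_width": finger opening in mm; "gripper_force": force on a finger pad.
Only numpy, scipy, OpenCV 4.12 (cv2) and the standard library are available. Lean on these libraries where they do the work, as an engineer would, in place of code of your own. Each camera call takes 0.05 s, during which the arm holds its last target. There are 200 camera calls.

## Task

Unlock the white setting case with the key from the wooden stand, slide its sticky cover fully open by pushing its two knobs forward in turn so that it does not jam askew, never pressing on the clear panel itself, and set every filled bar mould on the bench down flat, right way up and side by side on the floor of the case. Then work the cover fully shut again in the same way, lock it with the key and leave the key in the lock; leave the bowl, the scale and the spatula where they are.

Things in the scene. Friction and masses are not known exactly. Their poses are not given: they have to be found in the camera images.
- case: White benchtop setting case, fixed, 310 (x) x 314 (y) mm; side walls 60 mm high, with aluminium cheeks 8 mm thick on their outer edges up to 86 mm. Origin on the bench under its middle; x points away from the robot, along the cover's travel, y left. The far half is solid, 60 mm high; the near half is an open bay. A grey lock block, 70 mm high, stands outside the right wall.
- bay_floor (a point): Centre of the bay's floor, 12 mm above the bench, at case x = -78 mm, axes as the case's. The bay spans case x = -147 to -3 mm and y = -126 to +126 mm. Three moulds fit side by side with their length along x, 76 mm apart in y.
- cover (a joint): Travel (m) of the cover's middle. 0 = shut over the bay, 0.14 = fully open (slid to case +x, end stop). Drags on both runners, 4 to 6 N in all, the left one twice as sticky. Pushed at one knob only, that end runs ahead, the other end staying nearly where it is, until the cover jams at about 0.16 rad skew (ends 34 mm apart at the knobs). Pushing the lagging knob frees it.
- pane: The cover's clear panel in its dark metal frame, 160 (x) x 268 (y) x 10 mm, upper face 74 mm above the bench; origin 60 mm above the bench in its middle (case x = -75 mm when shut). Slides and slews with the cover. Not to be touched: the cover is worked by its knobs alone.
- cover_skew (a joint): Skew (rad) of the cover about the vertical, 0 = square; positive = turned anticlockwise from above (its right end is ahead, farther from the robot).
- knob_left (a point): Top centre of the cover's left knob: an upright black round post, 24 mm in diameter and 38 mm tall, from 74 to 112 mm above the bench, 105 mm left of the cover's middle. Moves and turns with the cover; at cover = 0 and no skew it is at case x = -75, y = +105 mm.
- knob_right (a point): Top centre of the cover's right knob, the same, 105 mm right of the cover's middle (case y = -105 mm). A steel lug stands on the cover 55 mm beyond it (+x) and 21 mm to its right, up to 104 mm above the bench.
- lock (a joint): Turn (rad) of the brass lock cylinder, growing clockwise seen from above. 0 = locked: its dark steel arm points left (case +y) in front of the cover's lug and holds the cover shut. 1.4 = end stop, unlocked, arm pointing nearly away from the robot; free from 1.2. Stays where it is left; needs about 0.06 N m. Can be locked only when the cover is shut.
- lock_slot (a point): Middle of the mouth of the key slot, in the top of the 36 mm square brass cylinder, 100 mm above the bench. z up, x along the slot's length (turns with the cylinder; at lock = 0 it is the case's x). The slot is 18 x 8 mm, 30 mm deep, at case x = 4, y = -186 mm.
- key: Loose key, upright in the wooden stand. Origin at the middle of the blade's lower end; z up, x along the blade's width. Blade 16 (x) x 6 (y) mm, 24 mm long; then a flange 28 x 14 x 4 mm that rests on the lock's or stand's top; then a black grip block 30 (x) x 12 (y) mm from z = 28 to 72 mm. Goes into the slot either way round, half a turn apart.
- stand: Wooden key stand, fixed, 64 x 50 x 30 mm, origin centre of its underside. The key hangs by its flange in its top, blade down in a slot 20 x 10 mm.
- mould1: Clear bar mould filled with chocolate, a block 100 (x) x 48 (y) x 28 (z) mm, 170 g, lying flat on the bench right way up (brown chocolate on top), origin centre of its underside. Two or three of the four moulds are present; absent ones read None.
- mould2: Clear bar mould filled with chocolate, a block 100 (x) x 48 (y) x 28 (z) mm, 170 g, lying flat on the bench right way up (brown chocolate on top), origin centre of its underside. Two or three of the four moulds are present; absent ones read None.
- mould3: Clear bar mould filled with chocolate, a block 100 (x) x 48 (y) x 28 (z) mm, 170 g, lying flat on the bench right way up (brown chocolate on top), origin centre of its underside. Two or three of the four moulds are present; absent ones read None.
- mould4: Clear bar mould filled with chocolate, a block 100 (x) x 48 (y) x 28 (z) mm, 170 g, lying flat on the bench right way up (brown chocolate on top), origin centre of its underside. Two or three of the four moulds are present; absent ones read None.
- bowl: Steel bowl, 190 mm wide, 85 mm high, on the bench to the right; bystander. Origin centre of its underside.
- scale: Grey kitchen scale, 200 x 150 x 42 mm, on the bench to the right; bystander. Origin centre of its underside.
- spatula: Red spatula, 260 mm long, lying beyond the case; bystander.
Things that resemble listed ones, but are neither listed nor needed, are in the scene too. Leave any green, orange or turquoise look-alike of the mould1 alone.

How it is judged (in metres and radians):
On the way, in this order (a step that is already met when the one before it is completed fails the run):
1. the key is in the lock and turned to unlocked (lock beyond 1.2 rad) (value of joint lock above 1.2 rad and z of key in the frame of lock_slot below -0.018 m and horizontal distance between key and lock_slot below 0.006 m and angle between key's own z axis and vertical below 0.15 rad), for 0.2 s.
2. the cover is fully open (0.13 m or more) (value of joint cover above 0.13 m), for 0.2 s.
3. every mould lies flat and right way up on the floor of the bay, let go (x of mould1 in the frame of case between -0.155 and -0.01 m and y of mould1 in the frame of case between -0.13 and 0.13 m and z of mould1 in the frame of case between 0.005 and 0.02 m and angle between each of mould1, mould2, mould3, mould4's own z axis and vertical below 0.12 rad and x of mould2 in the frame of case between -0.155 and -0.01 m and y of mould2 in the frame of case between -0.13 and 0.13 m and z of mould2 in the frame of case between 0.005 and 0.02 m and x of mould3 in the frame of case between -0.155 and -0.01 m and y of mould3 in the frame of case between -0.13 and 0.13 m and z of mould3 in the frame of case between 0.005 and 0.02 m and x of mould4 in the frame of case between -0.155 and -0.01 m and y of mould4 in the frame of case between -0.13 and 0.13 m and z of mould4 in the frame of case between 0.005 and 0.02 m and linear speed of each of mould1, mould2, mould3, mould4 below 0.02 m/s and contact force between the fingers and mould1 below 0.2 N and contact force between the fingers and mould2 below 0.2 N and contact force between the fingers and mould3 below 0.2 N and contact force between the fingers and mould4 below 0.2 N), for 0.3 s.
4. the cover is fully shut and square (within 8 mm and 0.05 rad) (value of joint cover below 0.008 m and value of joint cover_skew between -0.05 and 0.05 rad), for 0.2 s.
5. the lock is turned back to locked (under 0.15 rad) (value of joint lock below 0.15 rad), for 0.2 s.
At the end, for the whole second after the job is handed in: Every mould lies flat and right way up on the floor of the bay (underside within 8 mm of the floor's height, tilt under 0.12 rad), the cover is shut to within 8 mm and square to within 0.05 rad, the lock is under 0.15 rad, and the key stands in the lock (at least 18 mm deep); all at rest (all of step 4 and x of mould1 in the frame of case between -0.155 and -0.01 m and y of mould1 in the frame of case between -0.13 and 0.13 m and z of mould1 in the frame of case between 0.005 and 0.02 m and angle between each of mould1, mould2, mould3, mould4's own z axis and vertical below 0.12 rad and x of mould2 in the frame of case between -0.155 and -0.01 m and y of mould2 in the frame of case between -0.13 and 0.13 m and z of mould2 in the frame of case between 0.005 and 0.02 m and x of mould3 in the frame of case between -0.155 and -0.01 m and y of mould3 in the frame of case between -0.13 and 0.13 m and z of mould3 in the frame of case between 0.005 and 0.02 m and x of mould4 in the frame of case between -0.155 and -0.01 m and y of mould4 in the frame of case between -0.13 and 0.13 m and z of mould4 in the frame of case between 0.005 and 0.02 m and linear speed of each of mould1, mould2, mould3, mould4 below 0.02 m/s and z of key in the frame of lock_slot below -0.018 m and horizontal distance between key and lock_slot below 0.006 m and angle between key's own z axis and vertical below 0.15 rad and value of joint lock below 0.15 rad and velocity of joint cover between -0.01 and 0.01 m/s); the robot touches nothing.
It fails at once if the bowl is shifted by more than 30 mm (distance of bowl from where it was at the start of the episode above 0.03 m).
It fails at once if the scale is shifted by more than 30 mm (distance of scale from where it was at the start of the episode above 0.03 m).
It fails at once if the spatula is shifted by more than 30 mm (distance of spatula from where it was at the start of the episode above 0.03 m).
It fails at once if the clear panel or its frame is pressed by the fingers (over 2 N) (contact force between the fingers and pane above 2 N).
Of mould1, mould2, mould3, mould4 only 2 to 3 are there at a start; the rules pass over those that are not, and their reading is None.
At some moment in a run one of mould1, mould2, mould3, mould4 may be knocked a few centimetres aside while the robot is not near it.
It also fails if it takes over 208 s, if anything falls off the work surface, if the arm or the gripper's body presses on something with over 40 N, if the wrist force passes 120 N, or if a joint passes its speed limit or range.

## Working session

There is one attempt and no reset: what is moved stays moved. The work goes in short steps, Python scripts to look and compute and a shell command to move; the robot and the scene stay as the last step left them, time stands still between calls to the robot, and variables do not carry over. Pictures are saved under pics/ and viewed, at most 14 in all, crops included, and the job is handed in when it is done.

```bash
mkdir -p pics
cat > h.py <<'E'
import numpy as np, cv2
from workcell import telemetry, eyes, ticket
def snap(n,f):
    c=eyes.calibration(n); im=eyes.grab_frame(n); cv2.imwrite(f'pics/{f}.png',im[:,:,::-1]); np.savez(f'pics/{f}.npz',K=c['camera_matrix'],T=c['world_from_camera']); return im
def ray(f,u,v,fish=False):
    d=np.load(f'pics/{f}.npz');K=d['K'];T=d['T']
    a=np.array([(u-K[0,2])/K[0,0],(v-K[1,2])/K[1,1]])
    if fish:
        r=np.hypot(*a); q=np.array([*(a/max(r,1e-9)*np.sin(r)),np.cos(r)])
    else: q=np.array([*a,1.])
    return T[:3,3],T[:3,:3]@q
def at(f,u,v,z,fish=False):
    o,q=ray(f,u,v,fish); return (o+q*(z-o[2])/q[2]).round(1)
E
python3 - <<'E'
from h import *
snap('top','t0');snap('scene','s0');s=telemetry.state();print(s['ee_pos'],s['ee_rot'],s['gripper_width'],s['time_s'])
for n in('t0','s0'):
    d=np.load(f'pics/{n}.npz');print(d['K'].round(1),d['T'].round(2))
E
```

```text
[ 237.86079004 -523.02153331  221.23849816] [-1.79911925e+02 -3.39422557e-03  2.44528827e+01] 91.48340789672557 0.1
[[521.4   0.  280.4]
 [  0.  521.4 208.7]
 [  0.    0.    1. ]] [[ 3.00000e-02 -9.80000e-01  1.90000e-01  2.32750e+02]
 [-1.00000e+00 -2.00000e-02  1.00000e-02 -1.90700e+01]
 [-0.00000e+00 -1.90000e-01 -9.80000e-01  1.95114e+03]
 [ 0.00000e+00  0.00000e+00  0.00000e+00  1.00000e+00]]
[[509.6   0.  284.8]
 [  0.  509.6 206.5]
 [  0.    0.    1. ]] [[-6.50000e-01  5.20000e-01 -5.50000e-01  1.41009e+03]
 [ 7.60000e-01  4.40000e-01 -4.80000e-01  6.93570e+02]
 [-0.00000e+00 -7.30000e-01 -6.80000e-01  1.10327e+03]
 [ 0.00000e+00  0.00000e+00  0.00000e+00  1.00000e+00]]
```

View pics/t0.png

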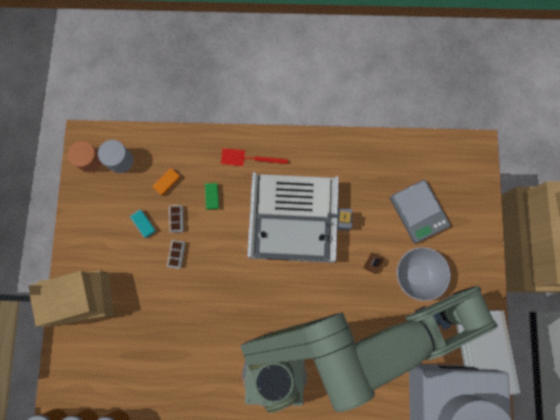

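View pics/s0.png

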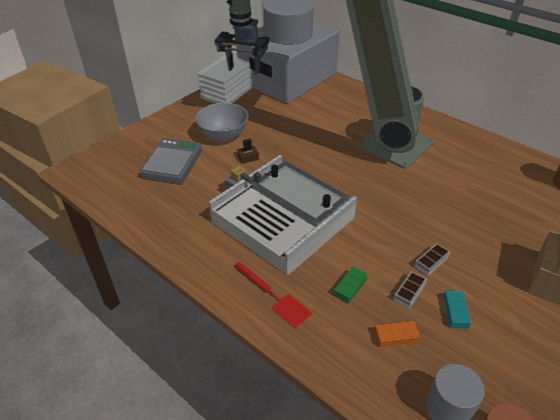

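The top view shows the case at (295,218), the lock at (345,218), the key stand at (375,263), the bowl at (424,273), the scale at (421,211) and the spatula at (255,158). 

Mould candidates:
- (177,218) brown and white: a real mould.
- (177,254) brown and white: a real mould.
- (143,223) turquoise, (167,182) orange and (212,196) green: look-alikes, to be left alone.

The close crop below checks that choice.

Run:
```python
from h import *
t=cv2.imread('pics/t0.png')
r=lambda y0,y1,x0,x1,w,h:cv2.resize(t[y0:y1,x0:x1],(w,h),interpolation=cv2.INTER_CUBIC)
a=r(170,270,240,360,480,400); b=r(200,270,130,200,320,320)
c=r(245,285,355,395,320,280)
out=np.zeros((600,800,3),np.uint8); out[:400,:480]=a; out[:320,480:]=b; out[320:,480:]=c
cv2.imwrite('pics/c0.png',out)
```

```text
(no output)
```

View pics/c0.png

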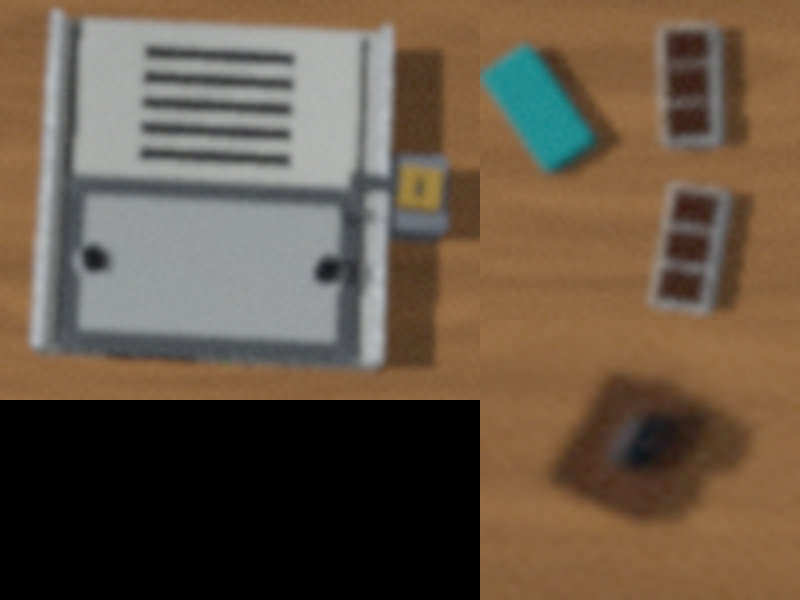

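The crop confirms both moulds (clear frame, three brown fields) at (176,219) and (176,255). The turquoise block is a decoy, and the key's grip top is at about (376,260) in the brown stand. Next I turn these into positions.

Run:
```python
from h import *
C=lambda x,y:(240+x/4,170+y/4)
for n,x,y,z in[('TL',57,12,86),('TR',387,30,86),('BL',38,348,86),('BR',375,365,86),('kl',95,256,112),('kr',328,269,112),('lock',421,187,100)]: print(n,at('t0',*C(x,y),z))
M=lambda x,y:(130+(x-480)/4.571,200+y/4.571)
for p in[(664,25),(718,25),(661,145),(718,145),(668,185),(732,190),(651,304),(712,310)]: print('m',at('t0',*M(*p),28))
for p in[(645,440),(665,425),(640,465)]: print('key',at('t0',355+(p[0]-480)/8,245+(p[1]-320)/8,70))
for p in[(608,378),(715,425),(655,518),(556,472)]: print('st',at('t0',355+(p[0]-480)/8,245+(p[1]-320)/8,30))
c=eyes.calibration('wrist');print(c['camera_matrix'].round(1),c['world_from_camera'].round(3))
```

```text
TL [721.8  91.7  86. ]
TR [ 712.4 -212.8   86. ]
BL [411.4  97.8  86. ]
BR [ 403.8 -203.7   86. ]
kl [492.   48.5 112. ]
kr [ 485.6 -158.8  112. ]
lock [ 563.8 -242.7  100. ]
m [603.1 406.5  28. ]
m [604.3 362.1  28. ]
m [503.5 402.5  28. ]
m [504.7 356.   28. ]
m [470.9 394.7  28. ]
m [468.1 342.4  28. ]
m [374.3 402.1  28. ]
m [370.7 352.7  28. ]
key [ 413.6 -356.1   70. ]
key [ 420.6 -365.2   70. ]
key [ 402.3 -353.8   70. ]
st [ 445.7 -346.5   30. ]
st [ 425.2 -395.6   30. ]
st [ 381.8 -367.6   30. ]
st [ 401.7 -322.3   30. ]
[[325.2   0.  279.4]
 [  0.  325.2 209.7]
 [  0.    0.    1. ]] [[ 4.14000e-01 -8.72000e-01 -2.62000e-01  3.12035e+02]
 [-9.10000e-01 -3.97000e-01 -1.18000e-01 -4.89949e+02]
 [-1.00000e-03  2.87000e-01 -9.58000e-01  3.84547e+02]
 [ 0.00000e+00  0.00000e+00  0.00000e+00  1.00000e+00]]
```

```bash
python3 -m crank '[{"dx":0.04,"dy":0.04},{"dx":0.045,"dy":0.042},{"dx":0.045,"dy":0.042},{"dx":0.045,"dy":0.042},{"dx":0.045,"dy":0.04},{"dx":0},{"dx":0}]'
python3 - <<'E'
from h import *
im=snap('wrist','w1'); print(telemetry.state()['ee_pos'])
E
```

```text
[ 237.90266478 -523.09535681  221.31244086]validation failed for argument at $[0]...
```

View pics/w1.png

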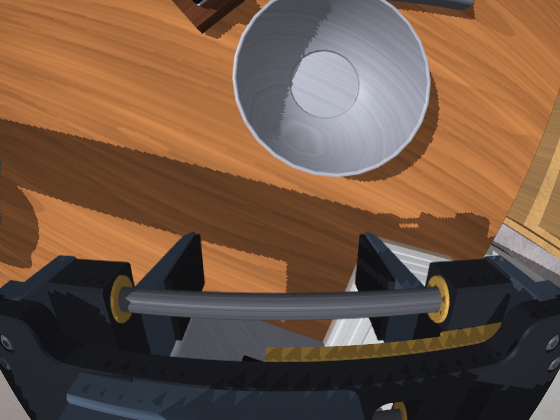

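The move was refused, so the picture (bowl at (330,85)) is still from the start pose. I'll give every row all four numbers.

```bash
python3 -m crank '[{"dx":0.04,"dy":0.04,"dz":0,"yaw":0},{"dx":0.045,"dy":0.042,"dz":0,"yaw":0},{"dx":0.045,"dy":0.042,"dz":0,"yaw":0},{"dx":0.045,"dy":0.042,"dz":0,"yaw":0},{"dx":0.045,"dy":0.04,"dz":0,"yaw":0},{"dx":0,"dy":0,"dz":0,"yaw":0},{"dx":0,"dy":0,"dz":0,"yaw":0}]'
python3 - <<'E'
from h import *
im=snap('wrist','w2'); print(telemetry.state()['ee_pos'])
E
```

```text
time_s: 1.02
ee_pos: [413.6, -358.8, 221.7]
ee_rot: [-180.0, 0.0, 24.5]
force: [0.8, 0.1, -1.0]
gripper_width: 91.3
gripper_force: 0.0
[ 413.34214608 -359.15785437  221.78910862]
```

View pics/w2.png

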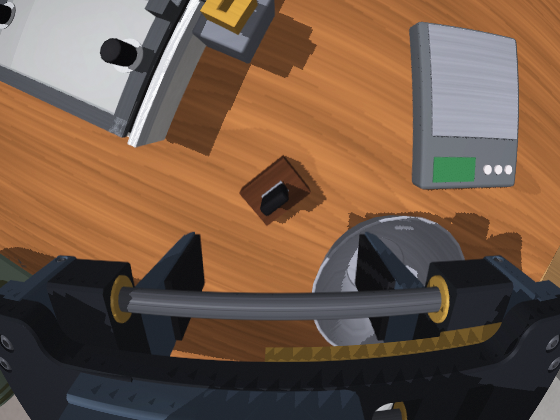

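The stand is at (275,190) with the key's black grip at (274,198). The right knob is at (120,52) and the lock's brass cylinder at (228,10). I'll crop closer.

Run:
```python
from h import *
t=cv2.imread('pics/w2.png')
a=cv2.resize(t[145:235,230:330],None,fx=6,fy=6,interpolation=cv2.INTER_CUBIC)
cv2.imwrite('pics/c2.png',a)
for n,p,z in[('s',(240,190),30),('s',(284,156),30),('s',(312,187),30),('s',(267,224),30)]: print(n,at('w2',*p,z,True))
```

```text
s [ 393.4 -319.8   30. ]
s [ 448.7 -348.9   30. ]
s [ 430.1 -392.    30. ]
s [ 369.  -363.9   30. ]
```

View pics/c2.png

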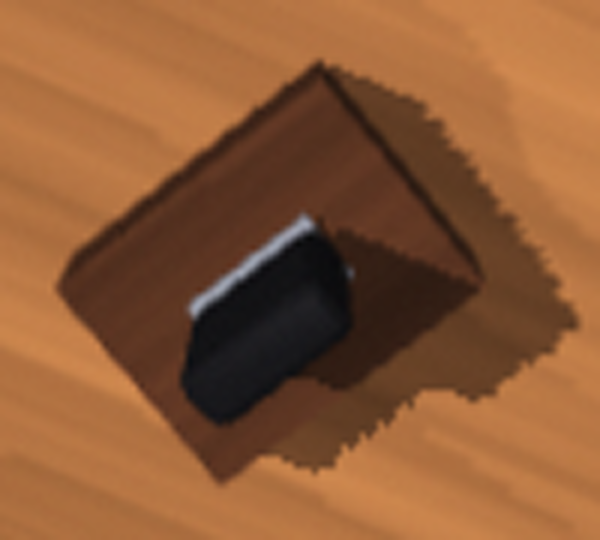

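Run:
```python
from h import *
P=lambda x,y:(230+x/6,145+y/6)
S=[at('w2',*P(*p),30,True) for p in[(322,72),(62,290),(222,483),(478,287)]]
c=np.mean(S,0);print(S,c,[np.degrees(np.arctan2(*(S[i]-S[j])[1::-1])) for i,j in((0,1),(3,2))])
G=[at('w2',*P(*p),78,True) for p in[(308,285),(350,324),(222,424),(185,383)]]
print(G,np.mean(G,0))
for p in[(190,308),(306,217)]: print(at('w2',*P(*p),34,True))
# predictions: lock, knob right from wrist
print('kr',at('w2',111,47,112,True),'lock',at('w2',229,8,100,True))
```

```text
[array([ 447.5, -349. ,   30. ]), array([ 390. , -321.6,   30. ]), array([ 367.3, -364.6,   30. ]), array([ 422.9, -392.6,   30. ])] [ 406.925 -356.95    30.   ] [np.float64(-25.478814728593385), np.float64(-26.729693768485472)]
[array([ 420.5, -358.2,   78. ]), array([ 417.4, -367.2,   78. ]), array([ 393.1, -355.1,   78. ]), array([ 397. , -346.7,   78. ])] [ 407.  -356.8   78. ]
[ 397.7 -344.8   34. ]
[ 422.4 -357.3   34. ]
kr [ 489.6 -157.7  112. ] lock [ 559.2 -244.5  100. ]
```

```bash
Y='x'; python3 -m crank '[{"dx":-0.008,"dy":0.0025,"dz":0,"yaw":1},{"dx":0,"dy":0,"dz":0,"yaw":1},{"dx":0,"dy":0,"dz":0,"yaw":1},{"dx":0,"dy":0,"dz":0,"yaw":1},{"dx":0,"dy":0,"dz":0,"yaw":1},{"dx":0,"dy":0,"dz":0,"yaw":1},{"dx":0,"dy":0,"dz":0,"yaw":1},{"dx":0,"dy":0,"dz":0,"yaw":1},{"dx":0,"dy":0,"dz":0,"yaw":1},{"dx":0,"dy":0,"dz":0,"yaw":1}]' 0.5 >/dev/null
python3 -m crank '[{"dx":0,"dy":0,"dz":0,"yaw":1},{"dx":0,"dy":0,"dz":0,"yaw":1},{"dx":0,"dy":0,"dz":0,"yaw":1},{"dx":0,"dy":0,"dz":0,"yaw":1},{"dx":0,"dy":0,"dz":0,"yaw":1},{"dx":0,"dy":0,"dz":0,"yaw":1},{"dx":0,"dy":0,"dz":0,"yaw":1},{"dx":0,"dy":0,"dz":0,"yaw":1},{"dx":0,"dy":0,"dz":0,"yaw":1},{"dx":0,"dy":0,"dz":0,"yaw":1}]' >/dev/null
python3 -m crank '[{"dx":0,"dy":0,"dz":-0.02,"yaw":1},{"dx":0,"dy":0,"dz":-0.02,"yaw":1},{"dx":0,"dy":0,"dz":-0.02,"yaw":1},{"dx":0,"dy":0,"dz":-0.02,"yaw":1},{"dx":0,"dy":0,"dz":-0.02,"yaw":1},{"dx":0,"dy":0,"dz":0,"yaw":0.8},{"dx":0,"dy":0,"dz":0,"yaw":0},{"dx":0,"dy":0,"dz":0,"yaw":0}]'
python3 - <<'E'
from h import *
im=snap('wrist','w3'); s=telemetry.state();print(s['ee_pos'],s['qpos'])
E
```

```text
time_s: 4.58
ee_pos: [407.2, -357.3, 142.2]
ee_rot: [-180.0, 0.0, 153.3]
force: [1.0, -0.0, 0.5]
gripper_width: 45.4
gripper_force: 0.0
[ 407.35777969 -357.16503304  142.22402903] [-4.24625560e+01  1.90030806e+01  1.00937382e+02  4.69744260e-03
  6.00302576e+01 -1.05819272e+02]
```

View pics/w3.png

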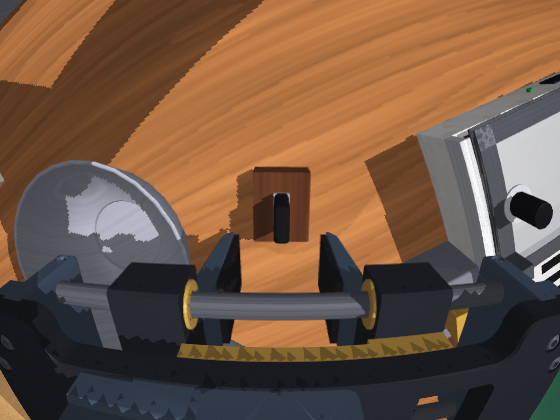

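The key's grip at (282,218) stands centred between the fingers at (240,240) and (320,240) and is aligned with them. I descend and grip.

```bash
python3 -m crank '[{"dx":0,"dy":0,"dz":-0.03,"yaw":0},{"dx":0,"dy":0,"dz":-0.03,"yaw":0},{"dx":0,"dy":0,"dz":-0.03,"yaw":0},{"dx":0,"dy":0,"dz":-0.026,"yaw":0.1},{"dx":0,"dy":0,"dz":0,"yaw":0},{"dx":0,"dy":0,"dz":0,"yaw":0}]' && python3 -m crank '[{"dx":0,"dy":0,"dz":0,"yaw":0},{"dx":0,"dy":0,"dz":0,"yaw":0},{"dx":0,"dy":0,"dz":0,"yaw":0},{"dx":0,"dy":0,"dz":0,"yaw":0},{"dx":0,"dy":0,"dz":0,"yaw":0},{"dx":0,"dy":0,"dz":0,"yaw":0}]' 0 30
```

```text
time_s: 5.38
ee_pos: [408.1, -357.2, 50.0]
ee_rot: [-180.0, 0.1, 153.9]
force: [-0.1, 0.5, 0.0]
gripper_width: 45.4
gripper_force: 0.0
time_s: 6.12
ee_pos: [407.7, -356.7, 49.4]
ee_rot: [180.0, 0.0, 154.0]
force: [-0.5, -0.1, 2.2]
gripper_width: 11.8
gripper_force: 30.0
```

```bash
python3 -m crank '[{"dx":0,"dy":0,"dz":0.04,"yaw":0},{"dx":0,"dy":0,"dz":0.06,"yaw":0},{"dx":0,"dy":0,"dz":0.07,"yaw":0},{"dx":0.03,"dy":0.017,"dz":0,"yaw":0.8},{"dx":0.035,"dy":0.018,"dz":0,"yaw":0.8},{"dx":0.035,"dy":0.018,"dz":0,"yaw":0.8},{"dx":0.035,"dy":0.018,"dz":0,"yaw":0.8},{"dx":0.035,"dy":0.018,"dz":0,"yaw":0.8},{"dx":0.035,"dy":0.018,"dz":0,"yaw":0.8}]' && python3 -m crank '[{"dx":0.035,"dy":0.018,"dz":0,"yaw":0.1},{"dx":0.031,"dy":0.016,"dz":0,"yaw":0},{"dx":0,"dy":0,"dz":0,"yaw":0},{"dx":0,"dy":0,"dz":0,"yaw":0}]'
python3 - <<'E'
from h import *
im=snap('wrist','w4'); s=telemetry.state();print(s['ee_pos'],s['qpos'])
E
```

```text
time_s: 7.25
ee_pos: [572.3, -270.4, 184.6]
ee_rot: [180.0, -0.0, 178.1]
force: [0.2, -0.3, -1.4]
gripper_width: 12.2
gripper_force: 30.0
time_s: 7.75
ee_pos: [623.6, -244.0, 184.6]
ee_rot: [180.0, -0.1, 178.5]
force: [-0.1, 0.5, -0.9]
gripper_width: 11.8
gripper_force: 30.0
[ 623.48824478 -244.24296616  184.8814036 ] [-2.23662487e+01  2.82076278e+01  7.92699036e+01 -2.11408451e-02
  7.25891903e+01 -1.10784676e+02]
```

View pics/w4.png

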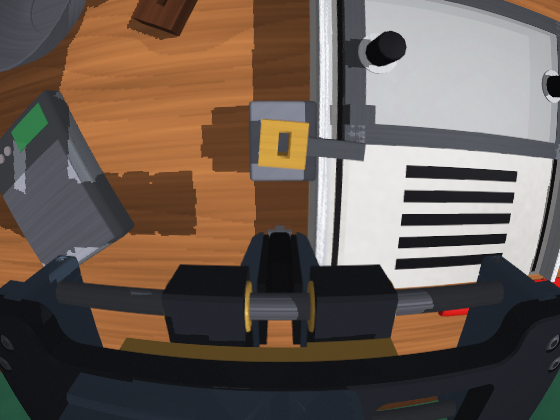

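The lock's brass cylinder is at (284,144) with its slot at (284,145), the right knob at (390,47) and the lug at (356,130). I'll measure the slot by segmenting it.

```bash
python3 - <<'E'
from h import *
t=cv2.imread('pics/w4.png'); hsv=cv2.cvtColor(t,cv2.COLOR_BGR2HSV)
m=cv2.inRange(hsv,(18,130,110),(35,255,255)); m[:90]=0;m[195:]=0;m[:,:240]=0;m[:,330:]=0
cs,h=cv2.findContours(m,cv2.RETR_CCOMP,cv2.CHAIN_APPROX_NONE)
def rep(c,z):
    P=np.array([at('w4',u,v,z,True)[:2] for u,v in c[:,0]],np.float32); r=cv2.minAreaRect(P); print(r, cv2.contourArea(c))
for c,hh in zip(cs,h[0]):
    if len(c)>15: print(hh[3]); rep(c,100)
# case right cheek edge / rear edges for yaw
for p in[(364,15),(387,48),(380,50),(316,20),(313,245),(332,20),(333,245)]: print(p,at('w4',*p,86,True))
print('knob top',at('w4',391,45,112,True))
E
python3 -c "
import cv2;t=cv2.imread('pics/w4.png');cv2.imwrite('pics/c4.png',cv2.resize(t[80:260,240:440],(800,720))[:600])"
```

```text
-1
((563.7932739257812, -240.26220703125), (36.36796188354492, 35.97060775756836), 83.47058868408203) 2113.5
0
((563.7715454101562, -240.21127319335938), (9.587575912475586, 18.658613204956055), 84.23209381103516) 266.0
(364, 15) [ 456.6 -171.2   86. ]
(387, 48) [ 484.3 -152.7   86. ]
(380, 50) [ 486.5 -158.9   86. ]
(316, 20) [ 463.  -211.1   86. ]
(313, 245) [ 653.3 -215.9   86. ]
(332, 20) [ 462.6 -198.1   86. ]
(333, 245) [ 654.  -198.1   86. ]
knob top [ 487.3 -158.3  112. ]
```

View pics/c4.png

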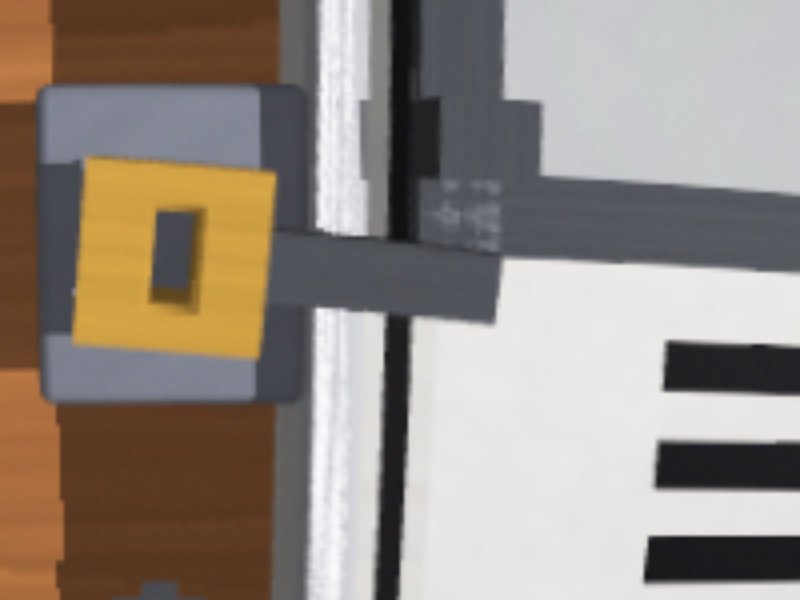

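The slot is at (563.8, -240.2) and about 6° clockwise of world x, so the cylinder is a few degrees off the case's axis. I move above it, then lower the key.

```bash
python3 -m crank '[{"dx":-0.035,"dy":0.0025,"dz":0,"yaw":-0.5},{"dx":-0.039,"dy":0.0024,"dz":0,"yaw":-0.44},{"dx":0,"dy":0,"dz":-0.02,"yaw":0},{"dx":0,"dy":0,"dz":-0.026,"yaw":0},{"dx":0,"dy":0,"dz":0,"yaw":0},{"dx":0,"dy":0,"dz":0,"yaw":0},{"dx":0,"dy":0,"dz":0,"yaw":0}]'
python3 - <<'E'
from h import *
im=snap('wrist','w5');t=im[:,:,::-1]; cv2.imwrite('pics/c5.png',cv2.resize(t[110:310,200:380],None,fx=3,fy=3))
E
```

```text
time_s: 8.68
ee_pos: [565.9, -240.2, 149.1]
ee_rot: [-180.0, 0.1, 173.8]
force: [0.6, -0.4, -1.3]
gripper_width: 11.9
gripper_force: 30.0
```

View pics/c5.png

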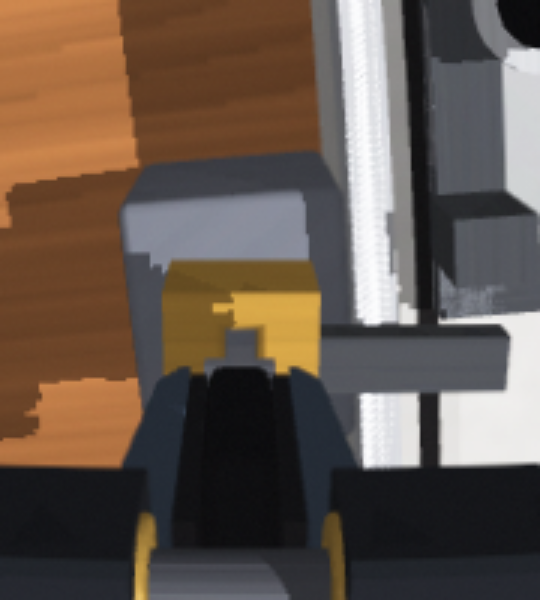

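The blade hangs over the slot at crop (243,340), square to it. I correct x slightly and lower it while watching the force.

```bash
python3 -m crank '[{"dx":-0.0018,"dy":0,"dz":-0.004,"yaw":0},{"dx":0,"dy":0,"dz":0,"yaw":0},{"dx":0,"dy":0,"dz":-0.004,"yaw":0},{"dx":0,"dy":0,"dz":-0.004,"yaw":0},{"dx":0,"dy":0,"dz":0,"yaw":0}]'; python3 -c "
from h import *
for i in range(1): print(telemetry.state()['ee_pos'])"
```

```text
time_s: 9.35
ee_pos: [564.1, -239.9, 138.5]
ee_rot: [180.0, 0.0, 173.8]
force: [1.2, 0.4, -2.4]
gripper_width: 11.9
gripper_force: 30.0
[ 564.11220204 -239.93883716  138.51030616]
```

```bash
python3 -m crank '[{"dx":0,"dy":0,"dz":-0.006,"yaw":0},{"dx":0,"dy":0,"dz":-0.006,"yaw":0},{"dx":0,"dy":0,"dz":-0.006,"yaw":0},{"dx":0,"dy":0,"dz":-0.005,"yaw":0},{"dx":0,"dy":0,"dz":0,"yaw":0},{"dx":0,"dy":0,"dz":0,"yaw":0}]'
```

```text
time_s: 10.1
ee_pos: [564.1, -240.0, 120.0]
ee_rot: [180.0, 0.0, 173.8]
force: [3.7, -0.7, -2.5]
gripper_width: 12.2
gripper_force: 30.0
```

```bash
python3 -m crank '[{"dx":0,"dy":0,"dz":0,"yaw":-1},{"dx":0,"dy":0,"dz":0,"yaw":-1},{"dx":0,"dy":0,"dz":0,"yaw":-1},{"dx":0,"dy":0,"dz":0,"yaw":-1},{"dx":0,"dy":0,"dz":0,"yaw":-1},{"dx":0,"dy":0,"dz":0,"yaw":-1},{"dx":0,"dy":0,"dz":0,"yaw":-1},{"dx":0,"dy":0,"dz":0,"yaw":-1}]' && python3 -m crank '[{"dx":0,"dy":0,"dz":0,"yaw":-1},{"dx":0,"dy":0,"dz":0,"yaw":-1},{"dx":0,"dy":0,"dz":0,"yaw":-1},{"dx":0,"dy":0,"dz":0,"yaw":-1},{"dx":0,"dy":0,"dz":0,"yaw":-1},{"dx":0,"dy":0,"dz":0,"yaw":-1},{"dx":0,"dy":0,"dz":0,"yaw":-0.8},{"dx":0,"dy":0,"dz":0,"yaw":0},{"dx":0,"dy":0,"dz":0,"yaw":0}]'; python3 -c "
from h import *
print(telemetry.state()['torque'])"
```

```text
time_s: 11.1
ee_pos: [564.2, -240.0, 120.4]
ee_rot: [180.0, 0.0, 133.6]
force: [3.5, -1.2, -2.6]
gripper_width: 12.0
gripper_force: 30.0
time_s: 12.22
ee_pos: [564.0, -240.0, 120.4]
ee_rot: [180.0, 0.0, 99.8]
force: [3.2, -0.6, -2.3]
gripper_width: 11.9
gripper_force: 30.0
[-0.21099942 -0.88761062  0.03975966]
```

```bash
python3 -m crank '[{"dx":0,"dy":0,"dz":0,"yaw":-0.6},{"dx":0,"dy":0,"dz":0,"yaw":0},{"dx":0,"dy":0,"dz":0,"yaw":0}]'; python3 -c "
from h import *
print(telemetry.state()['torque'])"; python3 -m crank '[{"dx":0,"dy":0,"dz":0,"yaw":0},{"dx":0,"dy":0,"dz":0,"yaw":0},{"dx":0,"dy":0,"dz":0,"yaw":0}]' 0.4 && python3 -m crank '[{"dx":0,"dy":0,"dz":0.04,"yaw":0},{"dx":0,"dy":0,"dz":0.05,"yaw":0},{"dx":-0.03,"dy":0.01,"dz":0.02,"yaw":0},{"dx":-0.06,"dy":0.03,"dz":0,"yaw":0},{"dx":-0.06,"dy":0.03,"dz":0,"yaw":0},{"dx":0,"dy":0,"dz":0,"yaw":0},{"dx":0,"dy":0,"dz":0,"yaw":0}]'
python3 - <<'E'
from h import *
im=snap('wrist','w6')
E
```

```text
time_s: 12.6
ee_pos: [564.0, -240.0, 120.4]
ee_rot: [180.0, 0.0, 96.8]
force: [4.6, -1.6, -3.7]
gripper_width: 11.6
gripper_force: 30.0
[-0.2617596  -0.96614248  0.08176676]
time_s: 12.98
ee_pos: [563.2, -239.7, 120.4]
ee_rot: [-179.9, -0.0, 96.8]
force: [-0.3, 1.0, 0.7]
gripper_width: 36.1
gripper_force: 0.0
time_s: 13.85
ee_pos: [444.5, -184.3, 209.0]
ee_rot: [179.9, 0.1, 96.8]
force: [-0.0, -0.3, 1.5]
gripper_width: 36.6
gripper_force: 0.0
```

View pics/w6.png

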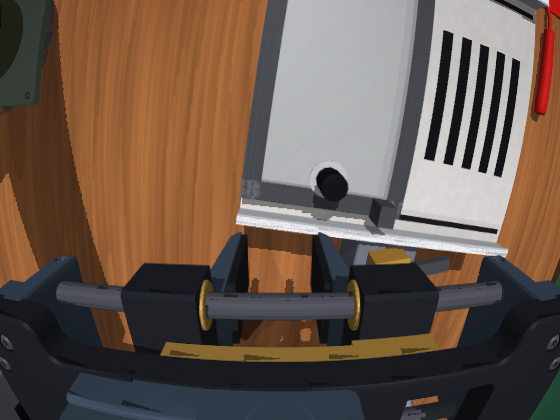

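The key stands in the lock and the steel arm points away from the robot at (430,266), so it is unlocked. The right knob is at (331,185). From the lock position the knobs should be at about (487,-157) and (493,53). I place closed fingers behind the right knob with the tips 10 mm above the panel.

```bash
python3 -m crank '[{"dx":0.007,"dy":0.035,"dz":0,"yaw":-0.85},{"dx":0,"dy":0,"dz":-0.04,"yaw":-0.85},{"dx":0,"dy":0,"dz":-0.05,"yaw":0},{"dx":0,"dy":0,"dz":-0.03,"yaw":0},{"dx":0,"dy":0,"dz":-0.0262,"yaw":0},{"dx":0,"dy":0,"dz":0,"yaw":0},{"dx":0,"dy":0,"dz":0,"yaw":0}]' 0 20
```

```text
time_s: 14.78
ee_pos: [450.7, -156.4, 91.9]
ee_rot: [179.9, 0.0, 88.2]
force: [1.3, 0.2, -0.0]
gripper_width: 0.1
gripper_force: 0.0
```

```bash
python3 -m crank '[{"dx":0.008,"dy":0,"dz":0,"yaw":0},{"dx":0.008,"dy":0,"dz":0,"yaw":0},{"dx":0.008,"dy":0,"dz":0,"yaw":0}]' ;python3 -m crank '[{"dx":0.008,"dy":0,"dz":0,"yaw":0},{"dx":0.008,"dy":-0.0005,"dz":0,"yaw":0},{"dx":0.008,"dy":-0.0005,"dz":0,"yaw":0},{"dx":0,"dy":0,"dz":0,"yaw":0}]'
python3 - <<'E'
from h import *
im=snap('top','t1')
E
```

```text
time_s: 15.15
ee_pos: [466.9, -156.2, 91.8]
ee_rot: [-179.7, 0.0, 88.3]
force: [-10.4, -3.2, 10.2]
gripper_width: 0.8
gripper_force: 5.3
time_s: 15.65
ee_pos: [487.2, -157.2, 91.8]
ee_rot: [-179.9, 0.0, 88.3]
force: [-4.1, -1.8, 2.2]
gripper_width: 0.6
gripper_force: 2.0
```

```bash
python3 -m crank '[{"dx":-0.03,"dy":0,"dz":0,"yaw":0},{"dx":-0.008,"dy":0.05,"dz":0,"yaw":0},{"dx":0,"dy":0.07,"dz":0,"yaw":0},{"dx":0,"dy":0.07,"dz":0,"yaw":0},{"dx":0,"dy":0.07,"dz":0,"yaw":0},{"dx":0,"dy":0.0025,"dz":0,"yaw":0},{"dx":0,"dy":0,"dz":0,"yaw":0}]' ;python3 -m crank '[{"dx":0.008,"dy":0,"dz":0,"yaw":0},{"dx":0.009,"dy":0,"dz":0,"yaw":0},{"dx":0.009,"dy":0,"dz":0,"yaw":0},{"dx":0.009,"dy":0,"dz":0,"yaw":0},{"dx":0.009,"dy":0,"dz":0,"yaw":0},{"dx":0.009,"dy":0,"dz":0,"yaw":0},{"dx":0.009,"dy":0,"dz":0,"yaw":0},{"dx":0.009,"dy":0,"dz":0,"yaw":0},{"dx":0,"dy":0,"dz":0,"yaw":0}]'
python3 - <<'E'
from h import *
im=snap('top','t2')
E
```

```text
time_s: 16.58
ee_pos: [457.8, 53.4, 91.4]
ee_rot: [180.0, 0.0, 88.3]
force: [0.1, -0.5, -0.1]
gripper_width: 0.4
gripper_force: 0.0
time_s: 17.7
ee_pos: [513.6, 53.1, 91.3]
ee_rot: [-179.9, -0.0, 88.2]
force: [-3.1, 0.8, 2.0]
gripper_width: 0.4
gripper_force: 1.8
```

```bash
python3 -m crank '[{"dx":-0.035,"dy":0,"dz":0,"yaw":0},{"dx":-0.01,"dy":-0.05,"dz":0,"yaw":0},{"dx":0,"dy":-0.07,"dz":0,"yaw":0},{"dx":0,"dy":-0.07,"dz":0,"yaw":0},{"dx":0,"dy":-0.07,"dz":0,"yaw":0},{"dx":0,"dy":-0.004,"dz":0,"yaw":0},{"dx":0,"dy":0,"dz":0,"yaw":0}]' ;python3 -m crank '[{"dx":0.008,"dy":0,"dz":0,"yaw":0},{"dx":0.009,"dy":0,"dz":0,"yaw":0},{"dx":0.009,"dy":0,"dz":0,"yaw":0},{"dx":0.009,"dy":0,"dz":0,"yaw":0},{"dx":0.009,"dy":0,"dz":0,"yaw":0},{"dx":0.009,"dy":0,"dz":0,"yaw":0},{"dx":0.009,"dy":0,"dz":0,"yaw":0},{"dx":0.009,"dy":0,"dz":0,"yaw":0},{"dx":0,"dy":0,"dz":0,"yaw":0}]'
python3 - <<'E'
from h import *
im=snap('top','t3')
E
```

```text
time_s: 18.62
ee_pos: [478.3, -158.1, 91.2]
ee_rot: [180.0, -0.0, 88.2]
force: [-0.3, 0.3, -0.1]
gripper_width: 0.4
gripper_force: 0.0
time_s: 19.75
ee_pos: [535.4, -157.7, 91.2]
ee_rot: [-180.0, 0.0, 88.3]
force: [-0.2, -0.4, 0.2]
gripper_width: 0.5
gripper_force: 0.3
```

Run:
```python
import cv2,numpy as np
o=[cv2.resize(cv2.imread(f'pics/{f}.png')[165:270,240:360],None,fx=3.3,fy=3.3,interpolation=cv2.INTER_CUBIC) for f in('t2','t3')]
cv2.imwrite('pics/c6.png',np.hstack(o))
```

```text
(no output)
```

View pics/c6.png

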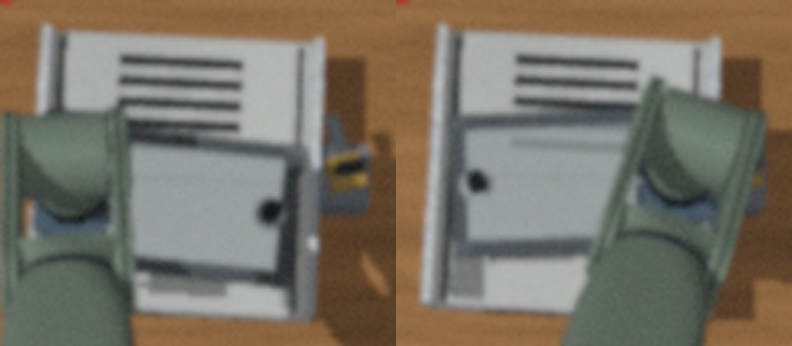

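Both knobs are moving in turn as intended. The right end is now ahead, with the left knob at crop (478,182), and the key stands in the lock at (348,165).

```bash
python3 -m crank '[{"dx":-0.03,"dy":0,"dz":0.001,"yaw":0},{"dx":-0.009,"dy":0.05,"dz":0,"yaw":0},{"dx":0,"dy":0.07,"dz":0,"yaw":0},{"dx":0,"dy":0.07,"dz":0,"yaw":0},{"dx":0,"dy":0.07,"dz":0,"yaw":0},{"dx":0,"dy":0.001,"dz":0,"yaw":0},{"dx":0,"dy":0,"dz":0,"yaw":0}]' ;python3 -m crank '[{"dx":0.008,"dy":0,"dz":0,"yaw":0},{"dx":0.01,"dy":0,"dz":0,"yaw":0},{"dx":0.01,"dy":0,"dz":0,"yaw":0},{"dx":0.01,"dy":0,"dz":0,"yaw":0},{"dx":0.01,"dy":0,"dz":0,"yaw":0},{"dx":0.01,"dy":0,"dz":0,"yaw":0},{"dx":0.01,"dy":0,"dz":0,"yaw":0},{"dx":0.01,"dy":0,"dz":0,"yaw":0},{"dx":0,"dy":0,"dz":0,"yaw":0}]'
```

```text
time_s: 20.68
ee_pos: [503.9, 51.0, 92.3]
ee_rot: [180.0, 0.0, 88.3]
force: [-0.4, -0.4, 0.1]
gripper_width: 0.4
gripper_force: 0.0
time_s: 21.8
ee_pos: [566.1, 50.7, 92.1]
ee_rot: [-179.9, -0.0, 88.2]
force: [-2.3, 0.7, 0.8]
gripper_width: 0.3
gripper_force: 1.3
```

```bash
python3 -m crank '[{"dx":-0.04,"dy":0,"dz":0,"yaw":0},{"dx":-0.009,"dy":-0.05,"dz":0,"yaw":0},{"dx":0,"dy":-0.07,"dz":0,"yaw":0},{"dx":0,"dy":-0.07,"dz":0,"yaw":0},{"dx":0,"dy":-0.07,"dz":0,"yaw":0},{"dx":0,"dy":-0.003,"dz":0,"yaw":0},{"dx":0,"dy":0,"dz":0,"yaw":0}]'
```

```text
time_s: 22.68
ee_pos: [527.1, -159.6, 92.0]
ee_rot: [180.0, -0.0, 88.2]
force: [0.3, 0.3, -0.2]
gripper_width: 0.4
gripper_force: 0.0
```

```bash
python3 -m crank '[{"dx":0.008,"dy":0,"dz":0,"yaw":0},{"dx":0.01,"dy":0,"dz":0,"yaw":0},{"dx":0.01,"dy":0,"dz":0,"yaw":0},{"dx":0.01,"dy":0,"dz":0,"yaw":0},{"dx":0.01,"dy":0,"dz":0,"yaw":0},{"dx":0.01,"dy":0,"dz":0,"yaw":0},{"dx":0.01,"dy":0,"dz":0,"yaw":0},{"dx":0.009,"dy":0,"dz":0,"yaw":0},{"dx":0,"dy":0,"dz":0,"yaw":0}]'; python3 -m crank '[{"dx":-0.03,"dy":0,"dz":0,"yaw":0},{"dx":-0.009,"dy":0.05,"dz":0,"yaw":0},{"dx":0,"dy":0.07,"dz":0,"yaw":0},{"dx":0,"dy":0.07,"dz":0,"yaw":0},{"dx":0,"dy":0.07,"dz":0,"yaw":0},{"dx":0,"dy":0.001,"dz":0,"yaw":0},{"dx":0,"dy":0,"dz":0,"yaw":0}]'
```

```text
time_s: 23.8
ee_pos: [589.1, -159.4, 92.0]
ee_rot: [-180.0, 0.0, 88.3]
force: [0.6, 0.3, 0.4]
gripper_width: 0.2
gripper_force: 0.3
time_s: 24.68
ee_pos: [557.6, 49.7, 92.3]
ee_rot: [180.0, 0.0, 88.3]
force: [-0.1, -0.0, -0.7]
gripper_width: 0.7
gripper_force: 0.0
```

```bash
python3 -m crank '[{"dx":0.01,"dy":0,"dz":0,"yaw":0},{"dx":0.01,"dy":0,"dz":0,"yaw":0},{"dx":0.01,"dy":0,"dz":0,"yaw":0},{"dx":0.01,"dy":0,"dz":0,"yaw":0},{"dx":0.01,"dy":0,"dz":0,"yaw":0},{"dx":0.008,"dy":0,"dz":0,"yaw":0},{"dx":0.005,"dy":0,"dz":0,"yaw":0},{"dx":0,"dy":0,"dz":0,"yaw":0}]'; python3 -m crank '[{"dx":-0.03,"dy":0,"dz":0,"yaw":0},{"dx":-0.012,"dy":-0.05,"dz":0,"yaw":0},{"dx":0,"dy":-0.07,"dz":0,"yaw":0},{"dx":0,"dy":-0.07,"dz":0,"yaw":0},{"dx":0,"dy":-0.07,"dz":0,"yaw":0},{"dx":0,"dy":-0.003,"dz":0,"yaw":0},{"dx":0,"dy":0,"dz":0,"yaw":0}]'; python3 -m crank '[{"dx":0.01,"dy":0,"dz":0,"yaw":0},{"dx":0.01,"dy":0,"dz":0,"yaw":0},{"dx":0.01,"dy":0,"dz":0,"yaw":0},{"dx":0.006,"dy":0,"dz":0,"yaw":0},{"dx":0,"dy":0,"dz":0,"yaw":0}]'
```

```text
time_s: 25.68
ee_pos: [607.1, 49.1, 92.1]
ee_rot: [-179.8, -0.0, 88.2]
force: [-3.8, 1.0, 2.8]
gripper_width: 0.3
gripper_force: 2.2
time_s: 26.55
ee_pos: [574.4, -161.5, 92.0]
ee_rot: [180.0, -0.0, 88.2]
force: [-0.9, 1.1, 1.2]
gripper_width: 0.6
gripper_force: 0.0
time_s: 27.18
ee_pos: [602.7, -160.6, 92.2]
ee_rot: [-179.9, -0.0, 88.3]
force: [-3.0, 0.8, 2.4]
gripper_width: 0.8
gripper_force: 1.7
```

The cover is about 140 mm open at both ends. I lift, cross to the moulds turning toward yaw 180, and look.

```bash
python3 -m crank '[{"dx":-0.02,"dy":0,"dz":0.03,"yaw":0},{"dx":0,"dy":0,"dz":0.07,"yaw":0},{"dx":0,"dy":0,"dz":0.07,"yaw":0},{"dx":0,"dy":0.04,"dz":0.03,"yaw":1},{"dx":0,"dy":0.06,"dz":0,"yaw":1},{"dx":0,"dy":0.06,"dz":0,"yaw":1},{"dx":0,"dy":0.06,"dz":0,"yaw":1},{"dx":0,"dy":0.06,"dz":0,"yaw":1},{"dx":0,"dy":0.06,"dz":0,"yaw":1},{"dx":0,"dy":0.06,"dz":0,"yaw":1}]' 1 >/dev/null;  python3 -m crank '[{"dx":0,"dy":0.06,"dz":0,"yaw":1},{"dx":0,"dy":0.06,"dz":0,"yaw":1},{"dx":-0.005,"dy":0.06,"dz":0,"yaw":1},{"dx":-0.005,"dy":0.06,"dz":0,"yaw":1},{"dx":-0.005,"dy":0.06,"dz":0,"yaw":1},{"dx":-0.005,"dy":0.04,"dz":0,"yaw":1},{"dx":0,"dy":0,"dz":0,"yaw":1},{"dx":0,"dy":0,"dz":0,"yaw":1},{"dx":0,"dy":0,"dz":0,"yaw":1},{"dx":0,"dy":0,"dz":0,"yaw":1}]'; python3 -m crank '[{"dx":0,"dy":0,"dz":0,"yaw":1},{"dx":0,"dy":0,"dz":0,"yaw":0.3},{"dx":0,"dy":0,"dz":0,"yaw":0},{"dx":0,"dy":0,"dz":0,"yaw":0}]'
python3 - <<'E'
from h import *
snap('wrist','w7');snap('top','t4')
E
```

```text
time_s: 29.68
ee_pos: [571.2, 431.8, 252.1]
ee_rot: [179.9, 0.0, 173.5]
force: [0.4, -1.2, -0.0]
gripper_width: 91.2
gripper_force: 0.0
time_s: 30.18
ee_pos: [571.0, 431.1, 252.2]
ee_rot: [180.0, 0.0, 179.7]
force: [-0.3, -0.1, -0.4]
gripper_width: 90.7
gripper_force: 0.0
```

View pics/w7.png

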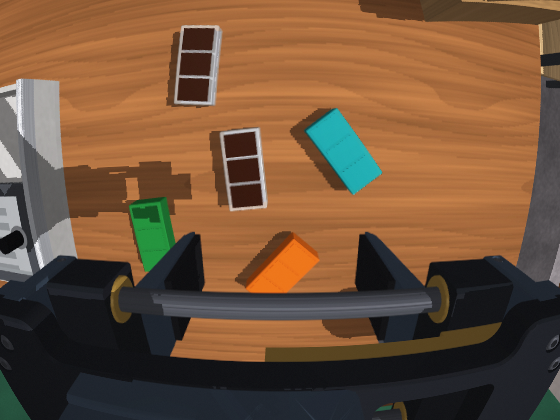

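The two moulds are at (197,65) and (243,170); green, orange and turquoise decoys are at (152,235), (283,265) and (345,150). I measure the chocolate fields by segmentation.

```bash
cat >> h.py <<'E'
def moulds(f,z=26,fish=True,box=(0,240,100,400)):
    t=cv2.imread(f'pics/{f}.png'); hsv=cv2.cvtColor(t,cv2.COLOR_BGR2HSV)
    m=((hsv[...,2]<75)&(hsv[...,1]>110)&((hsv[...,0]<14)|(hsv[...,0]>170))).astype(np.uint8)*255
    k=np.zeros_like(m);k[box[0]:box[1],box[2]:box[3]]=1;m*=k
    m=cv2.morphologyEx(m,cv2.MORPH_OPEN,np.ones((3,3)));m=cv2.morphologyEx(m,cv2.MORPH_CLOSE,np.ones((9,9)))
    for c in cv2.findContours(m,cv2.RETR_EXTERNAL,cv2.CHAIN_APPROX_NONE)[0]:
        if cv2.contourArea(c)<400: continue
        P=np.array([at(f,u,v,z,fish)[:2] for u,v in c[:,0]],np.float32)
        r=cv2.minAreaRect(P);b=cv2.boxPoints(r);e=[b[1]-b[0],b[2]-b[1]];e=max(e,key=np.linalg.norm)
        a=np.degrees(np.arctan2(e[1],e[0]));a=(a+90)%180-90
        print(c[:,0].mean(0).round(),np.round(r[0],1),np.round(r[1],1),'yaw',a.round(1))
E
python3 -c "
from h import *
moulds('w7')
print(at('w7',0,0,86,True)[:2])
e=telemetry.state();print(e['ee_pos'],e['qpos'])"
```

```text
[243. 169.] [556.  386.3] [90.6 37.2] yaw 5.3
[195.  64.] [423.5 329.9] [37.3 89.4] yaw -5.5
[288.2  51.5]
[571.01412726 430.96172521 252.22401516] [ 3.61185775e+01  3.08136855e+01  6.51896163e+01  7.26941265e-03
  8.39840098e+01 -5.36131729e+01]
```

Mould A is at (556, 386) with yaw 5°. Mould B is now at (423, 330) with yaw -5.5°, so it was knocked about 4 cm since the first look. I pick A first.

```bash
python3 -m crank '[{"dx":-0.01,"dy":-0.03,"dz":-0.02,"yaw":0.6},{"dx":-0.009,"dy":-0.026,"dz":-0.05,"yaw":0.52},{"dx":0,"dy":0,"dz":-0.06,"yaw":0},{"dx":0,"dy":0,"dz":-0.06,"yaw":0},{"dx":0,"dy":0,"dz":-0.06,"yaw":0},{"dx":0,"dy":0,"dz":-0.03,"yaw":0},{"dx":0,"dy":0,"dz":-0.0195,"yaw":0},{"dx":0,"dy":0,"dz":0,"yaw":0},{"dx":0,"dy":0,"dz":0,"yaw":0}]' 1; python3 -m crank '[{"dx":0,"dy":0,"dz":0,"yaw":0},{"dx":0,"dy":0,"dz":0,"yaw":0},{"dx":0,"dy":0,"dz":0,"yaw":0},{"dx":0,"dy":0,"dz":0,"yaw":0},{"dx":0,"dy":0,"dz":0,"yaw":0},{"dx":0,"dy":0,"dz":0,"yaw":0}]' 0 25
```

```text
time_s: 31.4
ee_pos: [556.7, 386.7, 14.0]
ee_rot: [179.9, 0.1, -174.7]
force: [0.2, -0.7, 0.0]
gripper_width: 91.7
gripper_force: 0.0
time_s: 32.15
ee_pos: [555.8, 386.2, 12.6]
ee_rot: [180.0, -0.0, -174.6]
force: [0.0, 0.0, 0.8]
gripper_width: 47.9
gripper_force: 25.0
```

```bash
python3 -m crank '[{"dx":0,"dy":0,"dz":0.05,"yaw":0},{"dx":0,"dy":0,"dz":0.06,"yaw":0},{"dx":0,"dy":-0.02,"dz":0.065,"yaw":0},{"dx":-0.01,"dy":-0.055,"dz":0,"yaw":-0.2},{"dx":-0.01,"dy":-0.06,"dz":0,"yaw":-0.2},{"dx":-0.01,"dy":-0.06,"dz":0,"yaw":-0.2},{"dx":-0.01,"dy":-0.06,"dz":0,"yaw":-0.2},{"dx":-0.01,"dy":-0.06,"dz":0,"yaw":-0.2},{"dx":-0.01,"dy":-0.06,"dz":0,"yaw":-0.2},{"dx":-0.01,"dy":-0.06,"dz":0,"yaw":-0.2}]'; python3 -m crank '[{"dx":-0.0135,"dy":-0.05,"dz":0,"yaw":-0.02},{"dx":0,"dy":0,"dz":0,"yaw":0},{"dx":0,"dy":0,"dz":0,"yaw":0}]'
```

```text
time_s: 33.4
ee_pos: [499.1, 36.5, 152.4]
ee_rot: [-180.0, -0.0, 178.3]
force: [0.6, -0.4, -0.7]
gripper_width: 47.8
gripper_force: 25.0
time_s: 33.78
ee_pos: [489.0, -1.7, 152.6]
ee_rot: [180.0, 0.0, 178.2]
force: [-0.3, -0.4, -1.3]
gripper_width: 47.9
gripper_force: 25.0
```

```bash
python3 -m crank '[{"dx":0,"dy":0,"dz":-0.05,"yaw":0},{"dx":0,"dy":0,"dz":-0.05,"yaw":0},{"dx":0,"dy":0,"dz":-0.03,"yaw":0},{"dx":0,"dy":0,"dz":-0.017,"yaw":0},{"dx":0,"dy":0,"dz":-0.01,"yaw":0},{"dx":0,"dy":0,"dz":-0.0025,"yaw":0},{"dx":0,"dy":0,"dz":0,"yaw":0},{"dx":0,"dy":0,"dz":0,"yaw":0}]'
```

```text
time_s: 34.78
ee_pos: [489.5, -2.0, 25.7]
ee_rot: [180.0, 0.1, 178.2]
force: [0.4, -0.8, -2.0]
gripper_width: 47.6
gripper_force: 25.0
```

```bash
python3 -m crank '[{"dx":0,"dy":0,"dz":-0.001,"yaw":0},{"dx":0,"dy":0,"dz":0,"yaw":0}]'; python3 -m crank '[{"dx":0,"dy":0,"dz":0,"yaw":0},{"dx":0,"dy":0,"dz":0,"yaw":0},{"dx":0,"dy":0,"dz":0,"yaw":0},{"dx":0,"dy":0,"dz":0.03,"yaw":0},{"dx":0,"dy":0,"dz":0.06,"yaw":0},{"dx":0,"dy":0,"dz":0.07,"yaw":0},{"dx":0,"dy":0,"dz":0.04,"yaw":0}]' 0.75;  python3 -m crank '[{"dx":-0.005,"dy":0.05,"dz":0,"yaw":0},{"dx":-0.005,"dy":0.06,"dz":0,"yaw":-0.1},{"dx":-0.005,"dy":0.06,"dz":0,"yaw":-0.1},{"dx":-0.005,"dy":0.06,"dz":0,"yaw":-0.1},{"dx":-0.005,"dy":0.06,"dz":0,"yaw":-0.1},{"dx":-0.005,"dy":0.06,"dz":0,"yaw":-0.1},{"dx":0,"dy":0.05,"dz":0,"yaw":-0.1},{"dx":0.01,"dy":0.015,"dz":0,"yaw":-0.1},{"dx":0,"dy":0,"dz":0,"yaw":0},{"dx":0,"dy":0,"dz":0,"yaw":0}]' 1
python3 - <<'E'
from h import *
snap('wrist','w8');moulds('w8',box=(0,260,100,460)); print(telemetry.state()['ee_pos'],telemetry.state()['ee_rot'])
E
```

```text
time_s: 35.02
ee_pos: [489.4, -2.0, 24.6]
ee_rot: [180.0, 0.1, 178.2]
force: [-0.6, -1.2, 1.7]
gripper_width: 47.5
gripper_force: 25.0
time_s: 35.9
ee_pos: [489.9, -1.9, 187.1]
ee_rot: [180.0, 0.2, 178.3]
force: [1.6, 0.2, -0.8]
gripper_width: 68.7
gripper_force: 0.0
time_s: 37.15
ee_pos: [473.0, 328.7, 184.0]
ee_rot: [-179.9, -0.0, 174.7]
force: [0.1, -0.5, -0.4]
gripper_width: 91.0
gripper_force: 0.0
[277. 147.] [424.1 330.6] [36.8 89.9] yaw -5.9
[472.99784025 328.67739656 184.17092663] [-1.79961481e+02 -2.55274996e-02  1.74674848e+02]
```

```bash
python3 -m crank '[{"dx":-0.03,"dy":0.002,"dz":-0.02,"yaw":-0.12},{"dx":-0.031,"dy":0,"dz":-0.04,"yaw":0},{"dx":0,"dy":0,"dz":-0.05,"yaw":0},{"dx":0,"dy":0,"dz":-0.05,"yaw":0},{"dx":0,"dy":0,"dz":-0.035,"yaw":0},{"dx":0,"dy":0,"dz":-0.0195,"yaw":0},{"dx":0,"dy":0,"dz":0,"yaw":0},{"dx":0,"dy":0,"dz":0,"yaw":0}]' 1; python3 -m crank '[{"dx":0,"dy":0,"dz":0,"yaw":0},{"dx":0,"dy":0,"dz":0,"yaw":0},{"dx":0,"dy":0,"dz":0,"yaw":0},{"dx":0,"dy":0,"dz":0,"yaw":0},{"dx":0,"dy":0,"dz":0,"yaw":0},{"dx":0,"dy":0,"dz":0,"yaw":0}]' 0 25
```

```text
time_s: 38.2
ee_pos: [425.0, 332.0, 13.7]
ee_rot: [179.9, 0.1, 174.1]
force: [-0.1, 0.0, 0.5]
gripper_width: 91.1
gripper_force: 0.0
time_s: 38.95
ee_pos: [424.1, 331.6, 12.6]
ee_rot: [-180.0, -0.0, 174.2]
force: [0.7, -0.3, 1.1]
gripper_width: 47.6
gripper_force: 25.0
```

```bash
python3 -m crank '[{"dx":0,"dy":0,"dz":0.05,"yaw":0},{"dx":0,"dy":0,"dz":0.06,"yaw":0},{"dx":0,"dy":-0.02,"dz":0.065,"yaw":0},{"dx":0.01,"dy":-0.05,"dz":0,"yaw":0.1},{"dx":0.01,"dy":-0.06,"dz":0,"yaw":0.1},{"dx":0.01,"dy":-0.06,"dz":0,"yaw":0.1},{"dx":0.01,"dy":-0.06,"dz":0,"yaw":0.1},{"dx":0.01,"dy":-0.06,"dz":0,"yaw":0.1},{"dx":0.01,"dy":-0.06,"dz":0,"yaw":0.1},{"dx":0.01,"dy":-0.06,"dz":0,"yaw":0.1}]'; python3 -m crank '[{"dx":0.007,"dy":-0.06,"dz":0,"yaw":0.1},{"dx":0,"dy":-0.052,"dz":0,"yaw":0},{"dx":0,"dy":0,"dz":0,"yaw":0},{"dx":0,"dy":0,"dz":0,"yaw":0}]'
```

```text
time_s: 40.2
ee_pos: [479.9, -13.9, 152.2]
ee_rot: [180.0, -0.0, 177.7]
force: [-0.2, 0.1, -2.9]
gripper_width: 47.6
gripper_force: 25.0
time_s: 40.7
ee_pos: [485.3, -101.5, 152.1]
ee_rot: [179.9, -0.1, 178.1]
force: [0.6, 0.6, -2.7]
gripper_width: 47.8
gripper_force: 25.0
```

Lower, release and lift, then back off to look at both moulds.

```bash
python3 -m crank '[{"dx":0,"dy":0,"dz":-0.05,"yaw":0},{"dx":0,"dy":0,"dz":-0.05,"yaw":0},{"dx":0,"dy":0,"dz":-0.03,"yaw":0},{"dx":0,"dy":0,"dz":-0.017,"yaw":0},{"dx":0,"dy":0,"dz":-0.01,"yaw":0},{"dx":0,"dy":0,"dz":-0.003,"yaw":0},{"dx":0,"dy":0,"dz":0,"yaw":0},{"dx":0,"dy":0,"dz":0,"yaw":0}]'; python3 -m crank '[{"dx":0,"dy":0,"dz":0,"yaw":0},{"dx":0,"dy":0,"dz":0,"yaw":0},{"dx":0,"dy":0,"dz":0,"yaw":0},{"dx":0,"dy":0,"dz":0.03,"yaw":0},{"dx":0,"dy":0,"dz":0.06,"yaw":0},{"dx":0,"dy":0,"dz":0.07,"yaw":0},{"dx":0.05,"dy":0.04,"dz":0.05,"yaw":0},{"dx":0.06,"dy":0.04,"dz":0,"yaw":0},{"dx":0,"dy":0,"dz":0,"yaw":0},{"dx":0,"dy":0,"dz":0,"yaw":0}]' 0.75;  python3 - <<'E'
from h import *
snap('wrist','w9');moulds('w9',38,box=(0,260,60,500)); print(telemetry.state()['ee_pos'],telemetry.state()['time_s'])
E
```

```text
time_s: 41.7
ee_pos: [486.3, -102.1, 25.3]
ee_rot: [-180.0, 0.1, 178.2]
force: [-0.2, -0.7, -1.8]
gripper_width: 48.0
gripper_force: 25.0
time_s: 42.95
ee_pos: [571.3, -39.2, 190.3]
ee_rot: [-180.0, -0.1, 178.2]
force: [-1.7, -0.9, 0.2]
gripper_width: 68.4
gripper_force: 0.0
[212. 115.] [ 485.5 -103.3] [37.1 90.3] yaw -2.6
[315. 114.] [489.   -2.2] [37.1 90.9] yaw -2.2
[571.00173568 -39.53396269 190.41852979] 43.0
```

View pics/w9.png

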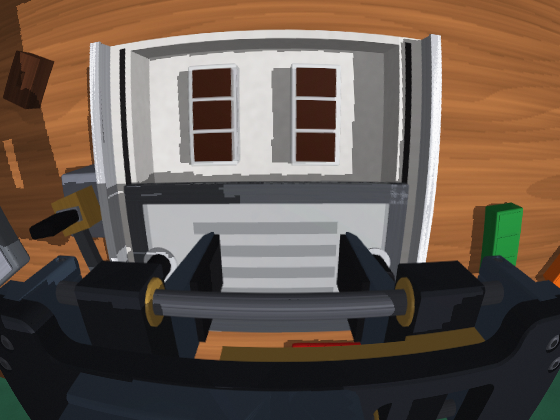

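Both moulds lie in the bay at (212,115) and (315,114), flat and square. The key is in the lock at (60,222), and the bench holds only decoys.

To shut the cover I'll straddle each knob loosely (45 mm opening) and push back with the far finger.

```bash
python3 -m crank '[{"dx":0.014,"dy":-0.03,"dz":0,"yaw":-1},{"dx":0.014,"dy":-0.03,"dz":0,"yaw":-1},{"dx":0.014,"dy":-0.03,"dz":0,"yaw":-1},{"dx":0.014,"dy":-0.03,"dz":0,"yaw":-1},{"dx":0.015,"dy":-0.032,"dz":0,"yaw":-1},{"dx":0,"dy":0,"dz":0,"yaw":-1},{"dx":0,"dy":0,"dz":0,"yaw":-1},{"dx":0,"dy":0,"dz":0,"yaw":-1},{"dx":0,"dy":0,"dz":0,"yaw":-1},{"dx":0,"dy":0,"dz":0,"yaw":-1}]' 0.5 40 >/dev/null; python3 -m crank '[{"dx":0,"dy":0,"dz":0,"yaw":-1},{"dx":0,"dy":0,"dz":0,"yaw":-1},{"dx":0,"dy":0,"dz":0,"yaw":-1},{"dx":0,"dy":0,"dz":0,"yaw":-1},{"dx":0,"dy":0,"dz":0,"yaw":-1},{"dx":0,"dy":0,"dz":0,"yaw":-1},{"dx":0,"dy":0,"dz":0,"yaw":-1},{"dx":0,"dy":0,"dz":0,"yaw":-1},{"dx":0,"dy":0,"dz":0,"yaw":0},{"dx":0,"dy":0,"dz":0,"yaw":0}]'
python3 - <<'E'
from h import *
snap('wrist','w10'); t=cv2.imread('pics/w10.png'); g=t.max(2)
# knob top expected pixel: project
def proj(f,P):
    d=np.load(f'pics/{f}.npz');T=np.linalg.inv(d['T']);p=T[:3,:3]@P+T[:3,3];r=np.arctan2(np.hypot(p[0],p[1]),p[2]);k=r/np.hypot(p[0],p[1]);return d['K'][0,0]*k*p[0]+d['K'][0,2],d['K'][1,1]*k*p[1]+d['K'][1,2]
for P in[(628,-161,112),(632.5,49,112)]:print(proj('w10',np.array(P)))
E
```

```text
time_s: 45.5
ee_pos: [628.4, -161.2, 191.1]
ee_rot: [-180.0, 0.0, 88.2]
force: [0.0, -0.3, 0.6]
gripper_width: 45.7
gripper_force: 0.0
(np.float64(279.2019473642404), np.float64(219.6332466529499))
(np.float64(276.412625405336), np.float64(-44.33962535019356))
```

Run:
```python
from h import *
t=cv2.imread('pics/w10.png'); g=t.max(2)
for v in range(196,240,6): print(v,' '.join(f'{x:3d}' for x in g[v,225:335:4]))
```

```text
196 176 177 176 178 178 176 178 178 177 192 193 104  17  18  32 195 196 188 179 179 177 176 176 177 178 177 176 177
202 176 177 177 178 177 177 178 177 191 195  15  17  18  16  17  16 196 196 177 177 177 176 177 179 178 178 178 178
208 176 177 177 177 178 179 179 179 189 192  17  25  25  24  27  18  33 192 178 177 177 176 177 178 178 178 176 177
214 171 172 171 172 171 173 173 166 167 187  22  23  23  23  23  22  19 196 166 166 165 166 166 165 167 167 166 165
220  78  78  77  77  76  76  76  76  77  39  24  24  23  23  23  23  21  78  78  76  78  77  77  77  77  77  49  59
226  77  77  78  76  77  77  78  78  77  78  22  22  21  23  24  22  35  78  78  78  78  77  78  77  78  78  33  57
232  76  71  69  78  78  78  78  77  77  78  69  38  23  21  33  40  41  77  77  76  75  76  77  76  75  73  50  67
238  74  73  26  23 110 111 110 109 110 111 111 111 109 109 113 111 110 111 112 111 108 109 108 110  19  23  73  73
```

The knob is centred between the fingers, within 1–2 mm of the prediction. I descend around it and push the right end back to about 113 mm.

```bash
python3 -m crank '[{"dx":0,"dy":0,"dz":-0.04,"yaw":0},{"dx":0,"dy":0,"dz":-0.04,"yaw":0},{"dx":0,"dy":0,"dz":-0.03,"yaw":0},{"dx":0,"dy":0,"dz":-0.0135,"yaw":0},{"dx":0,"dy":0,"dz":0,"yaw":0},{"dx":0,"dy":0,"dz":0,"yaw":0}]'; python3 -m crank '[{"dx":-0.008,"dy":0,"dz":0,"yaw":0},{"dx":-0.008,"dy":0,"dz":0,"yaw":0},{"dx":-0.008,"dy":0,"dz":0,"yaw":0},{"dx":-0.008,"dy":0,"dz":0,"yaw":0},{"dx":-0.008,"dy":0,"dz":0,"yaw":0},{"dx":-0.008,"dy":0,"dz":0,"yaw":0},{"dx":0,"dy":0,"dz":0,"yaw":0}]'
```

```text
time_s: 46.3
ee_pos: [629.8, -161.0, 93.5]
ee_rot: [179.9, 0.0, 88.2]
force: [0.7, -0.9, -0.6]
gripper_width: 45.4
gripper_force: 0.0
time_s: 47.18
ee_pos: [589.2, -160.7, 92.3]
ee_rot: [-179.9, -0.0, 88.2]
force: [0.2, 0.5, 0.8]
gripper_width: 45.9
gripper_force: 0.4
```

```bash
python3 -m crank '[{"dx":0.012,"dy":0,"dz":0,"yaw":0},{"dx":0,"dy":0.06,"dz":0,"yaw":0},{"dx":0.041,"dy":0.05,"dz":0,"yaw":0},{"dx":0,"dy":0.06,"dz":0,"yaw":0},{"dx":0,"dy":0.06,"dz":0,"yaw":0},{"dx":0,"dy":0.032,"dz":0,"yaw":0},{"dx":0,"dy":0,"dz":0,"yaw":0}]'; python3 -m crank '[{"dx":-0.01,"dy":0,"dz":0,"yaw":0},{"dx":-0.01,"dy":0,"dz":0,"yaw":0},{"dx":-0.01,"dy":0,"dz":0,"yaw":0},{"dx":-0.01,"dy":0,"dz":0,"yaw":0},{"dx":-0.01,"dy":0,"dz":0,"yaw":0},{"dx":-0.01,"dy":0,"dz":0,"yaw":0},{"dx":-0.01,"dy":0,"dz":0,"yaw":0},{"dx":-0.009,"dy":0,"dz":0,"yaw":0},{"dx":0,"dy":0,"dz":0,"yaw":0}]'
```

```text
time_s: 48.05
ee_pos: [632.6, 50.6, 91.6]
ee_rot: [-179.9, 0.0, 88.3]
force: [0.3, -0.4, -0.3]
gripper_width: 45.6
gripper_force: 0.0
time_s: 49.18
ee_pos: [568.1, 48.5, 92.3]
ee_rot: [-179.8, 0.1, 88.2]
force: [-0.3, 0.1, -0.1]
gripper_width: 45.4
gripper_force: 0.0
```

```bash
python3 -m crank '[{"dx":0.012,"dy":0,"dz":0,"yaw":0},{"dx":0,"dy":-0.06,"dz":0,"yaw":0},{"dx":0.028,"dy":-0.05,"dz":0,"yaw":0},{"dx":0,"dy":-0.06,"dz":0,"yaw":0},{"dx":0,"dy":-0.06,"dz":0,"yaw":0},{"dx":0,"dy":-0.031,"dz":0,"yaw":0},{"dx":0,"dy":0,"dz":0,"yaw":0}]'; python3 -c "
from h import *
snap('top','t5');snap('wrist','w11')
g=cv2.imread('pics/w11.png').max(2)
for v in range(196,240,6): print(v,' '.join(f'{x:3d}' for x in g[v,225:335:4]))"; python3 -m crank '[{"dx":-0.01,"dy":0,"dz":0,"yaw":0},{"dx":-0.01,"dy":0,"dz":0,"yaw":0},{"dx":-0.01,"dy":0,"dz":0,"yaw":0},{"dx":-0.01,"dy":0,"dz":0,"yaw":0},{"dx":-0.01,"dy":0,"dz":0,"yaw":0}]'
```

```text
time_s: 50.05
ee_pos: [601.4, -162.0, 91.7]
ee_rot: [-179.9, 0.0, 88.0]
force: [0.0, -0.7, 1.0]
gripper_width: 45.5
gripper_force: 0.3
196 167 167 167 168 166 166 166 166 168 166 166 167 168 168 170 169 168 167 168 168 167 167 167 167 167 168 166 167
202 167 167 167 166 167 167 166 167 168 168 167 168 167 167 168 169 168 170 167 167 167 167 167 166 167 167 166 167
208 166 167 167 167 167 166 168 167 167 167 166 168 168 169 168 168 167 167 167 167 168 167 167 168 167 167 167 167
214 167 169 167 167 167 167 167 168 166 167 167 167 168 167 168 168 167 167 167 166 167 168 167 167 166 166 167 167
220 167 166 167 167 167 167 167 168 168 167 167 167 167 167 169 167 167 167 167 168 168 167 166 166 167 167 166 166
226 168 168 167 167 167 167 146 184 188 187 184 179 145 167 167 167 167 167 169 169 169 169 166 167 166 167 167 169
232 167 136 104 167 181 188 188 186 187 186 188 188 188 189 180 167 167 167 169 169 169 168 167 166 167 145 121 167
238  68  69  22  21 182 183  82  16  16  17  15  14 123 185 184 184 167 166 168 168 168 167 167 168  18  22  69  68
time_s: 50.78
ee_pos: [562.1, -159.8, 92.5]
ee_rot: [179.9, 0.0, 88.2]
force: [3.0, 0.8, -2.4]
gripper_width: 45.7
gripper_force: 1.7
```

```bash
python3 -m crank '[{"dx":-0.01,"dy":0,"dz":0,"yaw":0},{"dx":-0.01,"dy":0,"dz":0,"yaw":0},{"dx":-0.01,"dy":0,"dz":0,"yaw":0},{"dx":-0.004,"dy":0,"dz":0,"yaw":0},{"dx":0,"dy":0,"dz":0,"yaw":0}]'
python3 - <<'E'
from h import *
snap('top','t6')
t=cv2.imread('pics/t6.png');g=t.max(2)
# dark blob search for left knob near where visible
m=(g<45).astype(np.uint8); m[:200]=0;m[262:]=0;m[:,:250]=0;m[:,300:]=0
n,l,s,c=cv2.connectedComponentsWithStats(m)
for i in range(1,n):
    if s[i,4]>6: print(s[i],c[i].round(1),at('t6',*c[i],105))
E
```

```text
time_s: 51.4
ee_pos: [533.6, -160.0, 92.3]
ee_rot: [-179.9, 0.0, 88.2]
force: [1.1, -0.1, 0.3]
gripper_width: 45.5
gripper_force: 0.2
[263 212   4   4  11] [264.6 213.5] [567.6  47.9 105. ]
```

```bash
python3 -m crank '[{"dx":0.009,"dy":0,"dz":0,"yaw":0},{"dx":0,"dy":0.06,"dz":0,"yaw":0},{"dx":0.035,"dy":0.05,"dz":0,"yaw":0},{"dx":0,"dy":0.06,"dz":0,"yaw":0},{"dx":0,"dy":0.06,"dz":0,"yaw":0},{"dx":0,"dy":0.032,"dz":0,"yaw":0},{"dx":0,"dy":0,"dz":0,"yaw":0}]'; python3 -m crank '[{"dx":-0.009,"dy":0,"dz":0,"yaw":0},{"dx":-0.009,"dy":0,"dz":0,"yaw":0},{"dx":-0.009,"dy":0,"dz":0,"yaw":0},{"dx":-0.009,"dy":0,"dz":0,"yaw":0},{"dx":-0.009,"dy":0,"dz":0,"yaw":0},{"dx":-0.009,"dy":0,"dz":0,"yaw":0},{"dx":-0.009,"dy":0,"dz":0,"yaw":0},{"dx":-0.004,"dy":0,"dz":0,"yaw":0},{"dx":0,"dy":0,"dz":0,"yaw":0}]'
python3 - <<'E'
from h import *
snap('top','t7')
t=cv2.imread('pics/t7.png');g=t.max(2)
m=(g<45).astype(np.uint8); m[:200]=0;m[262:]=0;m[:,:290]=0;m[:,338:]=0
n,l,s,c=cv2.connectedComponentsWithStats(m)
for i in range(1,n):
    if s[i,4]>3: print(s[i],c[i].round(1),at('t7',*c[i],105))
E
```

```text
time_s: 52.32
ee_pos: [569.8, 51.2, 91.9]
ee_rot: [-179.9, 0.0, 88.3]
force: [-0.6, 0.1, -0.2]
gripper_width: 45.3
gripper_force: 0.0
time_s: 53.45
ee_pos: [515.6, 49.4, 92.4]
ee_rot: [-179.9, 0.0, 88.2]
force: [1.5, 1.5, 0.5]
gripper_width: 45.6
gripper_force: 0.8
[320 222   5   5  20] [321.8 224. ] [ 534.6 -158.   105. ]
```

```bash
python3 -m crank '[{"dx":0.01,"dy":0,"dz":0,"yaw":0},{"dx":0,"dy":-0.06,"dz":0,"yaw":0},{"dx":0.016,"dy":-0.05,"dz":0,"yaw":0},{"dx":0,"dy":-0.06,"dz":0,"yaw":0},{"dx":0,"dy":-0.06,"dz":0,"yaw":0},{"dx":0,"dy":-0.031,"dz":0,"yaw":0},{"dx":0,"dy":0,"dz":0,"yaw":0}]'; python3 -m crank '[{"dx":-0.009,"dy":0,"dz":0,"yaw":0},{"dx":-0.009,"dy":0,"dz":0,"yaw":0},{"dx":-0.009,"dy":0,"dz":0,"yaw":0},{"dx":-0.009,"dy":0,"dz":0,"yaw":0},{"dx":-0.009,"dy":0,"dz":0,"yaw":0},{"dx":-0.009,"dy":0,"dz":0,"yaw":0},{"dx":-0.009,"dy":0,"dz":0,"yaw":0},{"dx":-0.003,"dy":0,"dz":0,"yaw":0},{"dx":0,"dy":0,"dz":0,"yaw":0}]'
python3 - <<'E'
from h import *
snap('top','t8')
t=cv2.imread('pics/t8.png');g=t.max(2)
m=(g<45).astype(np.uint8); m[:200]=0;m[262:]=0;m[:,:250]=0;m[:,300:]=0
n,l,s,c=cv2.connectedComponentsWithStats(m)
for i in range(1,n):
    if s[i,4]>3: print(s[i],c[i].round(1),at('t8',*c[i],105))
E
```

```text
time_s: 54.38
ee_pos: [536.4, -160.9, 91.6]
ee_rot: [-179.9, -0.0, 88.0]
force: [-0.0, -0.5, -0.2]
gripper_width: 45.6
gripper_force: 0.0
time_s: 55.5
ee_pos: [483.6, -159.4, 92.4]
ee_rot: [-179.9, 0.0, 88.2]
force: [0.7, -0.2, 0.1]
gripper_width: 45.7
gripper_force: 0.2
[263 226   3   4   9] [263.9 227.3] [517.1  49.  105. ]
```

```bash
python3 -m crank '[{"dx":0.01,"dy":0,"dz":0,"yaw":0},{"dx":0,"dy":0.06,"dz":0,"yaw":0},{"dx":0.033,"dy":0.05,"dz":0,"yaw":0},{"dx":0,"dy":0.06,"dz":0,"yaw":0},{"dx":0,"dy":0.06,"dz":0,"yaw":0},{"dx":0,"dy":0.034,"dz":0,"yaw":0},{"dx":0,"dy":0,"dz":0,"yaw":0}]'; python3 -m crank '[{"dx":-0.008,"dy":0,"dz":0,"yaw":0},{"dx":-0.008,"dy":0,"dz":0,"yaw":0},{"dx":-0.008,"dy":0,"dz":0,"yaw":0},{"dx":-0.008,"dy":0,"dz":0,"yaw":0},{"dx":-0.008,"dy":0,"dz":0,"yaw":0},{"dx":-0.005,"dy":0,"dz":0,"yaw":0},{"dx":0,"dy":0,"dz":0,"yaw":0}]'
```

```text
time_s: 56.42
ee_pos: [518.9, 53.5, 92.2]
ee_rot: [-180.0, 0.0, 88.4]
force: [0.1, -0.3, 0.1]
gripper_width: 45.6
gripper_force: 0.0
time_s: 57.3
ee_pos: [481.9, 51.9, 92.4]
ee_rot: [-179.9, 0.0, 88.2]
force: [2.0, 0.2, 0.6]
gripper_width: 45.9
gripper_force: 0.6
```

Now the last push on the right knob, then lift and measure both knobs.

```bash
python3 -m crank '[{"dx":0.013,"dy":0,"dz":0,"yaw":0},{"dx":0,"dy":-0.06,"dz":0,"yaw":0},{"dx":0,"dy":-0.06,"dz":0,"yaw":0},{"dx":0,"dy":-0.06,"dz":0,"yaw":0},{"dx":0,"dy":-0.06,"dz":0,"yaw":0},{"dx":0,"dy":-0.022,"dz":0,"yaw":0},{"dx":0,"dy":0,"dz":0,"yaw":0}]'; python3 -m crank '[{"dx":-0.007,"dy":0,"dz":0,"yaw":0},{"dx":-0.007,"dy":0,"dz":0,"yaw":0},{"dx":-0.005,"dy":0,"dz":0,"yaw":0},{"dx":0,"dy":0,"dz":0,"yaw":0}]'
```

```text
time_s: 58.18
ee_pos: [492.7, -158.1, 91.8]
ee_rot: [-179.9, -0.0, 88.0]
force: [0.3, 1.0, 0.5]
gripper_width: 45.3
gripper_force: 0.0
time_s: 58.68
ee_pos: [477.5, -157.0, 92.4]
ee_rot: [-180.0, -0.0, 88.2]
force: [0.4, -0.7, 0.3]
gripper_width: 45.3
gripper_force: 0.0
```

```bash
python3 -m crank '[{"dx":-0.002,"dy":0,"dz":0,"yaw":0},{"dx":0,"dy":0,"dz":0,"yaw":0}]'; python3 -m crank '[{"dx":0.013,"dy":0,"dz":0,"yaw":0},{"dx":0,"dy":0,"dz":0.05,"yaw":0},{"dx":-0.01,"dy":0,"dz":0.07,"yaw":0},{"dx":-0.06,"dy":0,"dz":0.04,"yaw":0},{"dx":-0.07,"dy":-0.04,"dz":0,"yaw":0},{"dx":-0.03,"dy":-0.06,"dz":0,"yaw":0},{"dx":0,"dy":-0.06,"dz":0,"yaw":0},{"dx":0,"dy":0,"dz":0,"yaw":0}]'
python3 - <<'E'
from h import *
snap('top','t9')
for f in('t0','t9'):
    g=cv2.imread(f'pics/{f}.png').max(2)
    m=(g<50).astype(np.uint8); m[:222]=0;m[248:]=0;m[:,:255]=0;m[:,330:]=0
    n,l,s,c=cv2.connectedComponentsWithStats(m)
    for i in range(1,n):
        if s[i,4]>3: print(f,s[i],c[i].round(1),at(f,*c[i],105))
a=cv2.imread('pics/t0.png')[165:270,240:360].astype(int);b=cv2.imread('pics/t9.png')[165:270,240:360].astype(int)
d=np.abs(a-b).max(2)>40
n,l,s,c=cv2.connectedComponentsWithStats(d.astype(np.uint8))
print([(s[i]+[240,165,0,0,0]).tolist() for i in range(1,n) if s[i,4]>4])
E
```

```text
time_s: 58.92
ee_pos: [476.8, -157.3, 92.4]
ee_rot: [179.9, -0.0, 88.1]
force: [1.9, 1.8, 0.1]
gripper_width: 45.8
gripper_force: 1.0
time_s: 59.92
ee_pos: [352.4, -287.4, 220.4]
ee_rot: [180.0, 0.1, 87.9]
force: [-0.6, 1.6, 0.4]
gripper_width: 45.4
gripper_force: 0.0
t0 [262 233   4   4  12] [263.2 234.3] [491.7  50.5 105. ]
t0 [320 236   4   3  11] [321.6 237.1] [ 487.1 -158.1  105. ]
t9 [262 233   4   4  12] [263.2 234.4] [491.4  50.5 105. ]
t9 [320 236   4   4  12] [321.6 237.2] [ 486.5 -157.9  105. ]
[[340, 201, 3, 6, 14], [354, 206, 4, 6, 17], [341, 212, 10, 6, 48], [327, 213, 11, 5, 39], [357, 243, 3, 11, 24], [352, 255, 8, 15, 68]]
```

The cover is back at its starting place to within about half a millimetre at both knobs. Now back to the key.

```bash
python3 -m crank '[{"dx":0.04,"dy":0.01,"dz":0,"yaw":0.6},{"dx":0.05,"dy":0.012,"dz":0,"yaw":0.6},{"dx":0.06,"dy":0.012,"dz":0,"yaw":0.6},{"dx":0.06,"dy":0.012,"dz":0,"yaw":0},{"dx":0.0545,"dy":0.013,"dz":0,"yaw":0},{"dx":0,"dy":0,"dz":0,"yaw":0},{"dx":0,"dy":0,"dz":0,"yaw":0},{"dx":0,"dy":0,"dz":0,"yaw":0}]' 0.45
python3 - <<'E'
from h import *
snap('wrist','w12')
g=cv2.imread('pics/w12.png').max(2)
for v in range(190,240,6): print(v,' '.join(f'{x:3d}' for x in g[v,225:335:4]))
print(telemetry.state()['ee_pos'])
E
```

```text
time_s: 60.98
ee_pos: [562.9, -237.2, 220.5]
ee_rot: [-180.0, -0.0, 97.1]
force: [-0.4, -0.4, -0.4]
gripper_width: 40.9
gripper_force: 0.0
190  82  87  85  86  92  97 135 136 135 148 148 148 156 175 186 193 195 196 191 135 135 136 135  84  85  86  85  83
196  84  86  83  90  92  94 135 136 135 198 197 196 169  19  19  23 190 192 191  85  71  60  60  67  75  77  81  81
202 107  86  83  96  94  75 133 135 136 194 194 194 123  19  19  18 194 196 197  82  83  83  83  83  83  83  82  80
208 152 161 155 165 179 113 134 133 136 196 197 196  30  24  26  23 191 196 195  83  83  84  82  83  82  82  84  85
214 153 161 155 168 183 123 135 133 133  91 200 199  48  23  25  24 191 191 193 145  71  72  76  87  87  85  84  86
220 155 161 157 169 184 127 133 135 133 129 194 195  30  25  24  22 195 195 197 188  70  69 167 162 160 161 160 163
226 146 161 160 170 182 171  89  85  94  92 199 198  52  24  23  23 191 144 102 125 132 122  88  88  83  85 161 161
232 146 161 120 103 179 173  89  89  93  96  96  92  44  24  24  23  91  95  93  98  96  91  88  89  78  67 162 160
238  88  78  78  26  24 173  95  94  93  97  95  93  66  24  24  22  91  94  96 100  93  93  87  20  25  79  79  78
[ 562.99305628 -237.38069683  220.62011638]
```

The key is aligned with the fingers and centred. I descend, grip and turn it back anticlockwise.

```bash
python3 -m crank '[{"dx":0.001,"dy":-0.0033,"dz":-0.03,"yaw":0},{"dx":0,"dy":0,"dz":-0.04,"yaw":0},{"dx":0,"dy":0,"dz":-0.035,"yaw":0},{"dx":0,"dy":0,"dz":-0.02,"yaw":0},{"dx":0,"dy":0,"dz":0,"yaw":0},{"dx":0,"dy":0,"dz":0,"yaw":0}]'; python3 -m crank '[{"dx":0,"dy":0,"dz":0,"yaw":0},{"dx":0,"dy":0,"dz":0,"yaw":0},{"dx":0,"dy":0,"dz":0,"yaw":0},{"dx":0,"dy":0,"dz":0,"yaw":0},{"dx":0,"dy":0,"dz":0,"yaw":0}]' 0 30
```

```text
time_s: 61.78
ee_pos: [565.4, -240.4, 121.5]
ee_rot: [179.9, 0.1, 97.1]
force: [-0.4, 0.6, -0.8]
gripper_width: 41.4
gripper_force: 0.0
time_s: 62.4
ee_pos: [564.3, -240.1, 120.5]
ee_rot: [-180.0, -0.0, 97.2]
force: [-2.7, -0.1, 4.2]
gripper_width: 11.6
gripper_force: 30.0
```

```bash
python3 -m crank '[{"dx":0,"dy":0,"dz":0,"yaw":1},{"dx":0,"dy":0,"dz":0,"yaw":1},{"dx":0,"dy":0,"dz":0,"yaw":1},{"dx":0,"dy":0,"dz":0,"yaw":1},{"dx":0,"dy":0,"dz":0,"yaw":1},{"dx":0,"dy":0,"dz":0,"yaw":1},{"dx":0,"dy":0,"dz":0,"yaw":1},{"dx":0,"dy":0,"dz":0,"yaw":1}]' >/dev/null; python3 -m crank '[{"dx":0,"dy":0,"dz":0,"yaw":1},{"dx":0,"dy":0,"dz":0,"yaw":1},{"dx":0,"dy":0,"dz":0,"yaw":1},{"dx":0,"dy":0,"dz":0,"yaw":1},{"dx":0,"dy":0,"dz":0,"yaw":1},{"dx":0,"dy":0,"dz":0,"yaw":1},{"dx":0,"dy":0,"dz":0,"yaw":1},{"dx":0,"dy":0,"dz":0,"yaw":0.4},{"dx":0,"dy":0,"dz":0,"yaw":0}]'; python3 -c "
from h import *
print(telemetry.state()['torque'])"; python3 -m crank '[{"dx":0,"dy":0,"dz":0,"yaw":0.4},{"dx":0,"dy":0,"dz":0,"yaw":0.4},{"dx":0,"dy":0,"dz":0,"yaw":0.3},{"dx":0,"dy":0,"dz":0,"yaw":0}]'; python3 -c "
from h import *
print(telemetry.state()['torque'])"
```

```text
time_s: 64.53
ee_pos: [565.3, -239.8, 120.5]
ee_rot: [180.0, 0.1, 174.1]
force: [-0.4, 1.1, 3.9]
gripper_width: 11.7
gripper_force: 30.0
[ 0.33208285 -0.14066081 -0.07050414]
time_s: 65.03
ee_pos: [565.2, -239.8, 120.5]
ee_rot: [180.0, 0.1, 179.7]
force: [2.1, 2.9, 4.6]
gripper_width: 11.9
gripper_force: 30.0
[ 0.76067029 -0.41405552 -0.00844033]
```

```bash
python3 -m crank '[{"dx":0,"dy":0,"dz":0,"yaw":0.4},{"dx":0,"dy":0,"dz":0,"yaw":0.4},{"dx":0,"dy":0,"dz":0,"yaw":0}]'; python3 -c "
from h import *
print(telemetry.state()['torque'])"; python3 -m crank '[{"dx":0,"dy":0,"dz":0,"yaw":0},{"dx":0,"dy":0,"dz":0,"yaw":0},{"dx":0,"dy":0,"dz":0,"yaw":0}]' 0.4;  python3 -m crank '[{"dx":0,"dy":0,"dz":0.03,"yaw":0},{"dx":0,"dy":0,"dz":0.05,"yaw":0},{"dx":0.03,"dy":0,"dz":0.03,"yaw":0},{"dx":0.07,"dy":0,"dz":0,"yaw":0},{"dx":0,"dy":0,"dz":0,"yaw":0},{"dx":0,"dy":0,"dz":0,"yaw":0}]'
python3 - <<'E'
from h import *
snap('wrist','w13');f='w13'
t=cv2.imread('pics/w13.png'); hsv=cv2.cvtColor(t,cv2.COLOR_BGR2HSV)
m=cv2.inRange(hsv,(18,130,60),(35,255,255)); m[:70]=0;m[230:]=0;m[:,:220]=0;m[:,350:]=0
c=max(cv2.findContours(m,cv2.RETR_EXTERNAL,cv2.CHAIN_APPROX_NONE)[0],key=cv2.contourArea)
P=np.array([at(f,u,v,100,True)[:2] for u,v in c[:,0]],np.float32);print(cv2.minAreaRect(P),c[:,0].min(0),c[:,0].max(0))
d=((t.max(2)<45)*255).astype(np.uint8); d[:70]=0;d[215:]=0;d[:,:240]=0;d[:,330:]=0
for c in cv2.findContours(d,cv2.RETR_EXTERNAL,cv2.CHAIN_APPROX_NONE)[0]:
    if cv2.contourArea(c)>40:
        P=np.array([at(f,u,v,148,True)[:2] for u,v in c[:,0]],np.float32);print('dark',cv2.minAreaRect(P),c[:,0].mean(0))
E
```

```text
time_s: 65.4
ee_pos: [565.2, -239.7, 120.5]
ee_rot: [180.0, 0.1, -176.3]
force: [1.7, 3.8, 5.5]
gripper_width: 12.0
gripper_force: 30.0
[ 0.8345683  -0.49970102 -0.01564585]
time_s: 65.78
ee_pos: [564.2, -240.3, 119.7]
ee_rot: [180.0, -0.1, -176.3]
force: [-0.7, 0.8, -0.6]
gripper_width: 36.2
gripper_force: 0.0
time_s: 66.53
ee_pos: [643.9, -239.9, 207.2]
ee_rot: [180.0, -0.1, -176.3]
force: [0.1, -0.3, 0.0]
gripper_width: 36.5
gripper_force: 0.0
((563.278076171875, -250.8346710205078), (14.669622421264648, 35.930694580078125), 85.78750610351562) [262  94] [285 138]
dark ((618.3545532226562, -207.99459838867188), (22.955530166625977, 2.925410747528076), 5.7106499671936035) [328.10606061 199.43939394]
dark ((564.0980224609375, -240.43756103515625), (28.228837966918945, 10.957457542419434), 3.680647850036621) [286.78095238 118.28571429]
```

Run:
```python
from h import *
for f,(r0,r1) in(('w4',(125,162)),('w13',(100,132))):
    t=cv2.imread(f'pics/{f}.png'); hsv=cv2.cvtColor(t,cv2.COLOR_BGR2HSV)
    m=cv2.inRange(hsv,(18,130,60),(35,255,255)); m[:,:230]=0;m[:,345:]=0
    P=[];
    for v in range(r0,r1):
        u=np.flatnonzero(m[v]); P.append(at(f,u.min()-.5,v,100,True)[:2])
    P=np.array(P);print(f,'brass left edge yaw',np.degrees(np.arctan(np.polyfit(P[:,0],P[:,1],1)[0])),P[0],P[-1])
    # cheek inner/outer edge: bright pixel strip right of lock
    Q=[];g=t.min(2)
    for v in list(range(30,95))+list(range(185,225)):
        row=g[v,295:400]; u=np.flatnonzero(row>200)
        if len(u)>3: Q.append(at(f,295+u.min()-.5,v,86,True)[:2])
    Q=np.array(Q);p=np.polyfit(Q[:,0],Q[:,1],1);r=Q[:,1]-np.polyval(p,Q[:,0]);k=abs(r)<2;p=np.polyfit(Q[k,0],Q[k,1],1);print('cheek yaw',np.degrees(np.arctan(p[0])),k.mean())
```

```text
w4 brass left edge yaw -6.019013358052225 [ 548.8 -256.9] [ 576.5 -260.2]
cheek yaw -1.4011854908516062 1.0
w13 brass left edge yaw -4.640832802364854 [ 550.2 -257. ] [ 576.2 -258.8]
cheek yaw -1.3824508344560529 1.0
```

The lock is at about 0.06 rad, below the 0.15 limit. The key stands in the slot and the arm is clear, so I hand in.

```bash
python3 -m crank '[{"dx":0,"dy":0,"dz":0.05,"yaw":0},{"dx":0,"dy":0,"dz":0,"yaw":0},{"dx":0,"dy":0,"dz":0,"yaw":0},{"dx":0,"dy":0,"dz":0,"yaw":0}]'; python3 -c "
from workcell import ticket
print(ticket.job_done())"
```

```text
time_s: 67.08
ee_pos: [643.8, -239.9, 247.1]
ee_rot: [179.9, -0.1, -176.4]
force: [-0.6, 0.1, 0.9]
gripper_width: 36.4
gripper_force: 0.0
the job is handed in; nothing more can be done
None
```

The job is handed in after about 67 s of robot time, with no verdict returned. By my last measurements, both moulds lie flat and side by side in the bay, the cover is shut to within about 1 mm, and the lock is at about 0.06 rad with the key left in it.

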